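# Shim the rocking bench balance

### The job

The bench balance rocks because its front left foot is too short. Push the wooden wedge along the worktop, thin end first, under that foot until the balance stands level, then draw back clear of it. Only push the wedge: do not pinch or lift it, do not push or lift the balance itself, and leave the jar, the vial and the tweezers where they are.

Things in the scene. Friction and masses are not known exactly. Their poses are not given: they have to be found in the camera images.
- balance: white low bench balance with a round steel pan, loose, about 2 kg; case 164 x 204 mm, pan 65 mm above the worktop. Four round-ended black rubber feet, 124 mm (x) by 160 mm (y) apart. Origin: bottom of the short foot; x to the back of the balance, y to its left, z up. It leans 0.092 rad towards the short foot, about the line through the front right and rear left feet; level = z axis upright
- short_foot (a point): the bottom of the short foot, the front left one (-x, +y corner), 9 mm shorter than the other three: raised 9 mm, the balance is level. Ball-shaped, radius 14 mm. The case reaches 20 mm beyond this point to the front and 22 mm to the left; when level its underside is 17 mm above the worktop
- wedge: plain wooden wedge, 120 mm long (x), 48 mm wide (y), flat underside, about 0.1 kg, loose. Its top is one plain slope from 0.8 mm at the thin end (+x) to 17 mm at the thick end (-x). Origin: centre of the underside; there it is 9 mm thick, so the balance is level when the short foot stands over the middle of its length; 10 mm of travel is 1.35 mm of height. It starts in front of the short foot
- wedge_tip (a point): middle of the thin end's lower edge, 60 mm from the wedge's origin
- wedge_heel (a point): centre of the upright face of the thick end (48 mm wide, 17 mm high), 8.5 mm above the worktop, 60 mm from the wedge's origin; the face to push. It takes about 5 to 15 N to push the wedge under the foot; it points within about 0.4 rad of the foot at the start and stays where it is left
- jar: white plastic jar with a red lid, 45 mm across, 78 mm high, a bystander; origin at the centre of its underside
- vial: clear glass vial with a light cap, 22 mm across, 62 mm high, a bystander; origin at the centre of its underside
- tweezers: steel tweezers lying flat, 122 mm long, a bystander; origin at the centre of the underside
Not all that is in view belongs to the job. What is meant by the wedge is not turquoise, and is the smaller of those in its own colour.

How it is judged (in metres and radians):
At the end, for the whole second after the job is handed in: The wedge lies flat on the worktop with the short foot standing on it, the balance is level within 0.012 rad (the foot within about 9 mm of the middle of the wedge's length and on its width), and both are at rest (angle between balance's own z axis and vertical below 0.012 rad and contact force between wedge and balance above 0.5 N and horizontal distance between short_foot and wedge below 0.026 m and angle between wedge's own z axis and vertical below 0.03 rad and linear speed of each of balance, wedge below 0.01 m/s); the robot touches nothing.
It fails at once if the wedge is lifted off the worktop or tipped up (height (world z) of wedge above 0.008 m or angle between wedge's own z axis and vertical above 0.15 rad).
It fails at once if the wedge is pinched or rammed (over 35 N from the fingers) (contact force between the fingers and wedge above 35 N).
It fails at once if the robot pushes or lifts the balance itself (over 3 N) (contact force between any of the fingers, the arm and balance above 3 N).
It fails at once if the balance is shoved more than 30 mm out of place (distance of short_foot from where it was at the start of the episode above 0.03 m).
It fails at once if the jar, the vial or the tweezers are moved by more than 20 mm, or the jar or vial is tipped (distance of any of jar, vial, tweezers from where it was at the start of the episode above 0.02 m or angle between any of jar, vial's own z axis and vertical above 0.3 rad).
It also fails if it takes over 54 s, if anything falls off the work surface, if the arm or the gripper's body presses on something with over 40 N, if the wrist force passes 120 N, or if a joint passes its speed limit or range.

### The arm

A 6-joint arm with a two-finger parallel gripper is mounted at the origin on a cart in front of the work surface, level with it; the furniture and walls round the work are solid. World frame = base frame: x ahead of the robot, y to its left, z up, the work surface at z = 0. Lengths are in m, angles in degrees, forces in N, time in s.
With the tool pointing down it reaches from about 0.35 to 0.875 m from the base axis. Payload 4.2 kg.
Tool frame: the origin (TCP) lies between the finger pads; the fingertips stand 8 mm ahead of it and the grasp point (between the pads) lies 11 mm behind it; x points along the fingers, y is the direction in which the jaws open and shut, and the axes are right-handed (so a half turn about x gives the same grasp; the last joint's range is limited). The gripper opens to 87 mm and grips with 3 to 60 N. Pads are 19 mm wide; open, the fingers measure 117 mm over their backs; the gripper's body (75 mm by 190 mm) begins 51 mm behind the grasp point.
Start: joints at [-49.297, 22.042, 0.453, 0, -68.411, -14.817], TCP at [0.273, -0.562, 0.203] pointing down, gripper open.
Joint ranges: [-179.83, 179.83], [-69.29, 118.12], [-61.27, 80.66], [-181.25, 117.63], [-171.15, -9.14], [-177.46, 177.46]. Speed limits (degrees/s): [159.86, 159.86, 180, 180, 180, 180].

### API

Orientations are given as a 3x3 rotation matrix whose columns are the frame's x, y, z axes.
In Python, from station import r gives the robot as it stands. The module is installed in compiled form; this text tells all that it offers.
- The arm moves only by the tool move_arm, never from a script. Its argument "increments" is one flat list of numbers, 7 for each row, row after row: the turn, a rotation vector about the tool's x, y, z in degrees, then the shift along the tool's x, y, z in m, then the finger opening in m, from 0 to 0.087. A call has 1 to 12 rows; each row is the pose to reach, as a shift and turn from the pose commanded when the call began, along the tool's axes at that moment; what a row does not reach only later rows make up. A row lasts 1/12 s, in which the tool goes at most 41.7 mm and 7.16 degrees, less where a joint would pass 70% of its speed; a pose out of reach is approached as far as the arm can. A call with a gripper value outside its range is refused whole. The fingers move at their own pace and stop on an object; the grip force is fixed at half the most. Time passes only in rows, so rows that repeat a pose let the fingers close. It gives the time, the measured TCP pose, the force and the opening at its end, in the units of the state.
- r.sense(): the state, without advancing time (a new reading comes with each control period).
- r.capture(name): name is "side" or "top" or "wrist"; returns the picture (400x640x3 uint8, red, green, blue); there is no depth.
- r.calibration(name): a dict with "fx", "fy", "cx", "cy" (pixels), "rvec" (rotation vector, rad) and "tvec" (3), from world to camera coordinates, as OpenCV has them; the wrist camera has in their place "tool_from_camera" (4x4, takes a point from camera to tool coordinates, whose origin is the TCP and whose axes are the tool frame's). Camera axes: x right, y down, z forward; pixel columns grow to the right and rows downward; lengths in m; the calibration is good to about 2 mm. The wrist camera is an equidistant fisheye: a pixel r from the principal point sees the ray r / f radians off the axis. A picture is of the moment at which its call begins: read the wrist's pose just before it. calibration takes no time and is no camera call.
- r.finish_job(): hands the job in, once; it reports no verdict.
The state is a dict: "time_s": time; "joints": joint angles; "joint_velocities": joint speeds; "effort": joint torques, N m; "tcp_pos": TCP position; "ee_rot": TCP orientation; "wrist_force": force on the tool from outside, world axes, zero at the start; "moment": the same for the moment, N m; "gripper_width": opening from 0.0 (shut) to 1.0 (fully open).
Only numpy, scipy, OpenCV 4.12 (cv2) and the standard library are available. Lean on these libraries where they do the work, as an engineer would, in place of code of your own. Each camera call takes 0.05 s, during which the arm holds its last target.

## Working session

There is one attempt and no reset: what is moved stays moved. The work goes in short steps, Python scripts to look and compute and a tool call to move; the robot and the scene stay as the last step left them, time stands still between calls to the robot, and variables do not carry over. Pictures are saved under pics/ and viewed, and the job is handed in when it is done.

Besides the shell and the picture viewer there is one more tool, called after "Request:" by a JSON object that holds its "name" and its "arguments". move_arm: Moves the arm, as the interface text tells. Its arguments: {"type":"object","properties":{"increments":{"type":"array","items":{"type":"number"}}},"required":["increments"]}

```bash
mkdir -p pics; python3 - <<'E'
from station import r
import cv2,json
for n in ("top","side","wrist"):
    im=r.capture(n); cv2.imwrite(f"pics/{n}0.png",im[:,:,::-1]); print(n,{k:(v.tolist() if hasattr(v,'tolist') else v) for k,v in r.calibration(n).items()})
s=r.sense(); print(s)
E
```

```text
top {'fx': 406.1016042045528, 'fy': 406.1016042045528, 'cx': 322.9301719800103, 'cy': 195.13935035020666, 'rvec': [2.1574267302413723, -2.0660791571714654, 0.21696165279249274], 'tvec': [-0.15065280913251122, 0.5358006834960594, 0.8790994141337073]}
side {'fx': 464.94519450046505, 'fy': 464.94519450046505, 'cx': 311.00938608852397, 'cy': 195.57208752665366, 'rvec': [2.2733847762553197, -0.010340327548086718, 0.0001340899275559522], 'tvec': [-0.5446408204893158, -0.04673061944229411, 1.0916868677764262]}
wrist {'fx': 309.70691628693146, 'fy': 309.70691628693146, 'cx': 317.0191665101762, 'cy': 198.69462830007214, 'tool_from_camera': [[-0.0007044688873460358, -0.2663239050051211, 0.9638833338876707, -0.180893280716075], [0.9999993046362341, 0.0007239801070618702, 0.000930902709069142, -0.0015089252018812838], [-0.0009457540039223335, 0.9638833194301212, 0.2663232097916669, -0.07244773468466233], [0.0, 0.0, 0.0, 1.0]]}
{'time_s': 0.15, 'joints': array([-4.92974697e+01,  2.20806073e+01,  3.98198908e-01, -1.93019914e-02,
       -6.84124612e+01, -1.48165572e+01]), 'joint_velocities': array([-0.04477194, -0.16682292,  0.15798919,  0.02107464,  0.07077765,
       -0.00742629]), 'effort': array([-1.82548845e-06, -3.91053021e+01,  1.87586457e+01,  4.22232404e+00,
        1.23707540e-02, -1.42046983e-04]), 'tcp_pos': array([ 0.27265575, -0.56184916,  0.20231752]), 'ee_rot': array([[-8.42299322e-04, -4.36469094e-01,  8.99718856e-01],
       [ 1.45952826e-03,  8.99717680e-01,  4.36469890e-01],
       [-9.99998580e-01,  1.68080339e-03, -1.20792616e-04]]), 'wrist_force': array([ 0.36843437, -0.00599167, -0.70131422]), 'moment': array([-0.00180097,  0.02020919, -0.04704701]), 'gripper_width': 0.9978577135622486}
```

View pics/top0.png

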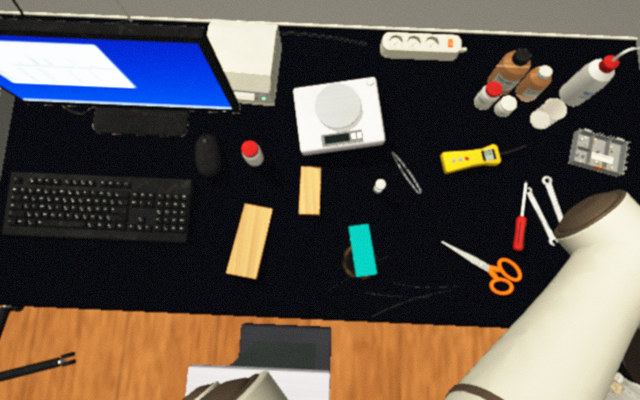

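View pics/side0.png

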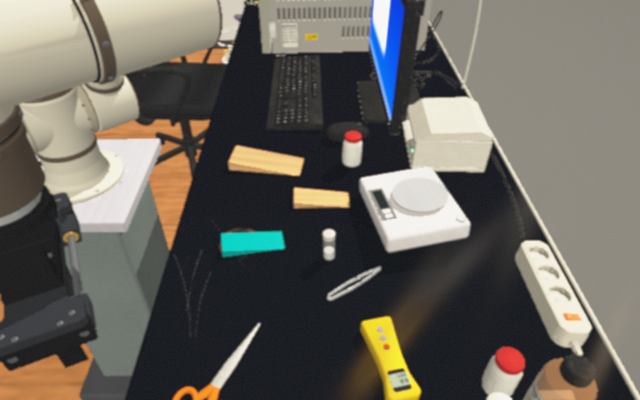

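View pics/wrist0.png

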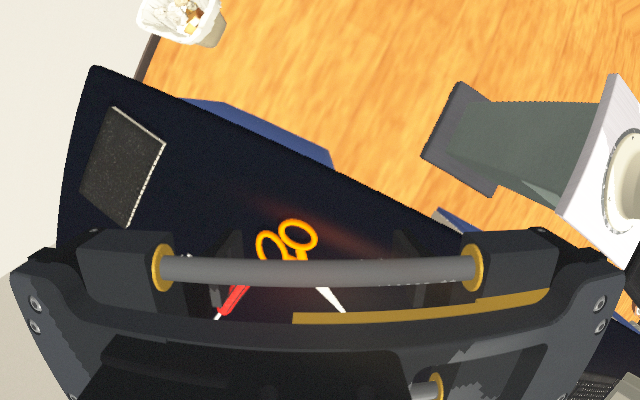

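The top image shows three wedge-like blocks. They are a small wooden one at (310,190), a larger wooden one at (249,241), and a turquoise one at (362,250). The small wooden one in front of the balance's lower-left corner (about 303,150) fits the description. I'll confirm it in an enlarged crop and measure it.

```bash
cat > h.py <<'E'
import numpy as np,cv2
from station import r
def cam(n):
    c=r.calibration(n);R,_=cv2.Rodrigues(np.array(c["rvec"],float));t=np.array(c["tvec"],float)
    K=np.array([[c["fx"],0,c["cx"]],[0,c["fy"],c["cy"]],[0,0,1]]);return K,R,t
def ray(n,uv):
    K,R,t=cam(n);uv=np.atleast_2d(uv).astype(float)
    d=np.c_[uv,np.ones(len(uv))]@np.linalg.inv(K).T@R; return -R.T@t,d
def plane(n,uv,z):
    o,d=ray(n,uv); z=np.broadcast_to(z,(len(d),)); return o+d*((z-o[2])/d[:,2])[:,None]
def proj(n,P):
    K,R,t=cam(n);P=np.atleast_2d(P);q=(P@R.T+t)@K.T;return q[:,:2]/q[:,2:]
def wood(im):
    hsv=cv2.cvtColor(im,cv2.COLOR_RGB2HSV)
    return cv2.inRange(hsv,(8,50,120),(28,200,255))
E
python3 - <<'E'
from h import *
np.set_printoptions(precision=4,suppress=True)
for n in("top","side"):
    im=cv2.imread(f"pics/{n}0.png")[:,:,::-1].copy()
    m=wood(im)
    k,l,st,ce=cv2.connectedComponentsWithStats(m)
    for i in range(1,k):
        if 300<st[i,4]<5000:
            c=max(cv2.findContours((l==i).astype(np.uint8),cv2.RETR_EXTERNAL,cv2.CHAIN_APPROX_NONE)[0],key=len)
            box=cv2.boxPoints(cv2.minAreaRect(c)); ap=cv2.approxPolyDP(c,4,True)[:,0]
            print(n,ce[i],st[i,4]);print(np.c_[ap,plane(n,ap,0.0)])
    # white balance
    hsv=cv2.cvtColor(im,cv2.COLOR_RGB2HSV); m=cv2.inRange(hsv,(0,0,150),(180,40,255))
    k,l,st,ce=cv2.connectedComponentsWithStats(m)
    for i in range(1,k):
        if 100<st[i,4]<9000:
            c=max(cv2.findContours((l==i).astype(np.uint8),cv2.RETR_EXTERNAL,cv2.CHAIN_APPROX_NONE)[0],key=len)
            ap=cv2.approxPolyDP(cv2.convexHull(c),3,True)[:,0]
            print(n,'white',ce[i],st[i,4],ap.tolist())
    x0,y0,x1,y1=(270,60,430,220) if n=="top" else (280,120,480,270)
    cv2.imwrite(f"pics/{n}crop.png",cv2.resize(im[y0:y1,x0:x1,::-1],None,fx=3.5,fy=3.5,interpolation=cv2.INTER_CUBIC))
E
```

```text
top [508.6314  69.0231] 605
[[529.      62.       0.9338  -0.6523   0.    ]
 [515.      65.       0.9235  -0.615    0.    ]
 [512.      51.       0.9638  -0.6093   0.    ]
 [488.      82.       0.8719  -0.5423   0.    ]
 [502.      85.       0.8651  -0.5782   0.    ]
 [494.      79.       0.8811  -0.5582   0.    ]
 [498.      74.       0.8958  -0.5693   0.    ]
 [517.      81.       0.8781  -0.6178   0.    ]]
top [532.2462  83.6679] 524
[[540.      66.       0.9236  -0.6804   0.    ]
 [517.      87.       0.8612  -0.6168   0.    ]
 [524.     101.       0.8229  -0.6327  -0.    ]
 [536.      96.       0.8382  -0.6645   0.    ]
 [524.      96.       0.8368  -0.6335   0.    ]
 [524.      87.       0.862   -0.635    0.    ]
 [534.      84.       0.8716  -0.6614   0.    ]
 [539.      91.       0.8525  -0.6731   0.    ]
 [551.      75.       0.8991  -0.7074  -0.    ]
 [538.      76.       0.8947  -0.6733  -0.    ]]
top [309.4946 190.4169] 1017
[[301.     166.       0.6248  -0.0695  -0.    ]
 [298.     212.       0.5092  -0.0685   0.    ]
 [318.     214.       0.5064  -0.1171   0.    ]
 [320
[... 5995 characters left out ...]
230], [333, 240], [326, 241], [323, 231]]
side white [555.111 287.483] 2180 [[524, 242], [538, 241], [551, 251], [589, 323], [586, 333], [570, 333], [561, 326], [530, 269]]
side white [328.7311 252.1008] 119 [[331, 246], [333, 256], [328, 259], [324, 248]]
side white [352.0736 283.4294] 326 [[379, 267], [358, 285], [328, 299], [334, 289]]
side white [233.1706 360.1221] 598 [[259, 323], [220, 387], [215, 385], [214, 378]]
side white [576.2137 347.0513] 117 [[569, 343], [576, 340], [582, 344], [582, 354], [577, 354]]
side white [499.7829 383.6062] 866 [[522, 373], [511, 399], [487, 399], [484, 384], [493, 357]]
side white [399.3876 379.736 ] 178 [[403, 372], [408, 384], [394, 387], [391, 376]]
```

View pics/topcrop.png

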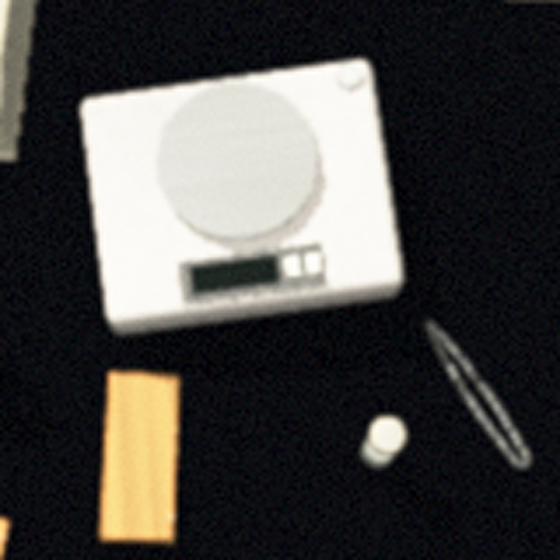

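View pics/sidecrop.png

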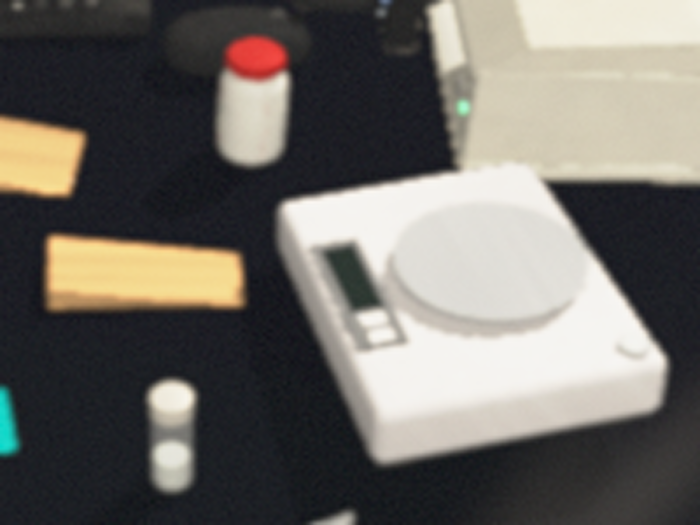

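```bash
python3 - <<'E'
from h import *
np.set_printoptions(precision=4,suppress=True)
print("cams",ray("top",[[0,0]])[0],ray("side",[[0,0]])[0])
def quad(mask,approx_c):
    k,l,st,ce=cv2.connectedComponentsWithStats(mask)
    i=l[approx_c[1],approx_c[0]]; assert i>0
    c=max(cv2.findContours((l==i).astype(np.uint8),cv2.RETR_EXTERNAL,cv2.CHAIN_APPROX_NONE)[0],key=len)
    h=cv2.convexHull(c)
    e=2.0
    while True:
        q=cv2.approxPolyDP(h,e,True)[:,0]
        if len(q)<=4: break
        e+=.5
    P=c[:,0].astype(float); ce=P.mean(0); L=[]
    for a,b in zip(q,np.roll(q,-1,0)):
        d=(b-a)/np.linalg.norm(b-a);n=np.array([-d[1],d[0]])
        s=(P-a)@d; t=np.abs((P-a)@n); le=np.linalg.norm(b-a)
        S=P[(s>.12*le)&(s<.88*le)&(t<3)]
        v=cv2.fitLine(S.astype(np.float32),cv2.DIST_HUBER,0,.01,.01).ravel()
        nn=np.array([-v[1],v[0]]); 
        if nn@(v[2:]-ce)<0: nn=-nn
        L.append((nn,nn@v[2:]+.5)) # pixel half
    out=[np.linalg.solve(np.array([L[i-1][0],L[i][0]]),[L[i-1][1],L[i][1]]) for i in range(4)]
    return np.array(out)
for n,c in(("top",(309,190)),("side",(319,198))):
    im=cv2.imread(f"pics/{n}0.png")[:,:,::-1].copy()
    q=quad(wood(im),c); print(n,"wedge");print(np.c_[q,plane(n,q,0.0008),plane(n,q,.017)])
for n,c in(("top",(310,110)),("side",(385,215))):
    im=cv2.imread(f"pics/{n}0.png")[:,:,::-1].copy()
    hsv=cv2.cvtColor(im,cv2.COLOR_RGB2HSV); 
    for lo in (110,190,):
        m=cv2.inRange(hsv,(0,0,lo),(180,60,255))
        m=cv2.morphologyEx(m,cv2.MORPH_CLOSE,np.ones((3,3)))
        q=quad(m,c); print(n,"bal",lo);print(np.c_[q,plane(n,q,.045),plane(n,q,.055)])
        cv2.imwrite(f"pics/m_{n}{lo}.png",m)
# profile along vertical front face in top view
im=cv2.imread("pics/top0.png"); g=cv2.cvtColor(im,cv2.COLOR_BGR2GRAY)
for u in (310,340,375): print(u,g[135:162,u])
E
```

```text
cams [ 0.3506 -0.1328  0.9706] [ 0.5404 -0.8674  0.668 ]
top wedge
[[321.0157 167.1125   0.6239  -0.1192   0.0008   0.6193  -0.1195   0.017 ]
 [319.1206 214.5      0.5051  -0.1199   0.0008   0.5026  -0.1201   0.017 ]
 [298.0173 214.5      0.5029  -0.069    0.0008   0.5004  -0.07     0.017 ]
 [300.0935 164.8452   0.6274  -0.0672   0.0008   0.6228  -0.0683   0.017 ]]
side wedge
[[292.5    186.2741   0.5022  -0.0463   0.0008   0.5031  -0.0663   0.017 ]
 [349.1    191.2991   0.6296  -0.0657   0.0008   0.6275  -0.0851   0.017 ]
 [349.1    207.1091   0.6259  -0.119    0.0008   0.6238  -0.1371   0.017 ]
 [292.5    207.7057   0.5039  -0.1195   0.0008   0.5048  -0.1377   0.017 ]]
top bal 110
[[375.3735  75.8059   0.852   -0.2443   0.045    0.8466  -0.2431   0.055 ]
 [385.7115 142.7467   0.6786  -0.272    0.045    0.6751  -0.2704   0.055 ]
 [300.031  154.7269   0.6397  -0.0687   0.045    0.6366  -0.0694   0.055 ]
 [291.879   87.4889   0.8115  -0.0392   0.045    0.8065  -0.0402   0.055 ]]
top bal 190
[[374.6158  76.3268   0.8505  -0.2425   0.045    0.8451  -0.2413   0.055 ]
 [384.3254 140.4846   0.6842  -0.2686   0.045    0.6806  -0.2671   0.055 ]
 [300.4776 151.9062   0.6468  -0.0694   0.045    0.6436  -0.07     0.055 ]
 [292.3746  87.9979   0.8102  -0.0405   0.045    0.8052  -0.0415   0.055 ]]Traceback (most recent call last):
  File "<stdin>", line 34, in <module>
  File "<stdin>", line 19, in quad
cv2.error: OpenCV(4.12.0) /io/opencv/modules/imgproc/src/linefit.cpp:50: error: (-215:Assertion failed) count > 0 in function 'fitLine2D_wods'
```

```bash
python3 - <<'E'
from h import *
np.set_printoptions(precision=4,suppress=True)
def tri(a,b):
    o1,d1=ray("top",[a]);o2,d2=ray("side",[b]);d1=d1[0];d2=d2[0]
    s=np.linalg.lstsq(np.c_[d1,-d2],o2-o1,rcond=None)[0];p,q=o1+s[0]*d1,o2+s[1]*d2
    return (p+q)/2,np.linalg.norm(p-q)
for nm,a,b in(("RL top",(292.2,87.8),(430.9,168)),("RR top",(375,76),(469,224)),("FL top",(300.5,152),(361.4,178.6))): print(nm,*tri(a,b))
fl=plane("top",[[300,154.5]],.0055)[0]; fr=plane("top",[[385.5,142.6]],.017)[0]
print("FL bot",fl,"FR bot",fr,np.linalg.norm(fl-fr))
for z in (.04,.045,.05,.055):
    rl=plane("top",[[292.0,87.7]],z)[0]; rr=plane("top",[[375.2,76]],z+.0095+.001)[0]; print(z,rl,rr,np.linalg.norm(rl-rr),np.degrees(np.arctan2(-(rl-rr)[0],(rl-rr)[1])))
# pan
im=cv2.imread("pics/top0.png"); cv2.imwrite("pics/pan.png",cv2.resize(im[70:165,285:395],None,fx=6,fy=6,interpolation=cv2.INTER_CUBIC))
E
```

```text
RL top [ 0.8111 -0.04    0.045 ] 0.0006767109999684516
RR top [ 0.8392 -0.2409  0.0655] 0.0020400831557949
FL top [ 0.6518 -0.0686  0.0379] 0.005716762975544672
FL bot [ 0.6527 -0.0658  0.0055] FR bot [ 0.6889 -0.2756  0.017 ] 0.21321818787291616
0.04 [ 0.8134 -0.039   0.04  ] [ 0.8485 -0.2433  0.0505] 0.20747819916447233 9.741845165286898
0.045 [ 0.8109 -0.0395  0.045 ] [ 0.8458 -0.2427  0.0555] 0.20635446319498638 9.733799290158974
0.05 [ 0.8084 -0.04    0.05  ] [ 0.8431 -0.242   0.0605] 0.2052307472141289 9.725665075847488
0.055 [ 0.806  -0.0405  0.055 ] [ 0.8404 -0.2414  0.0655] 0.20410705155204326 9.717441059782907
```

View pics/pan.png

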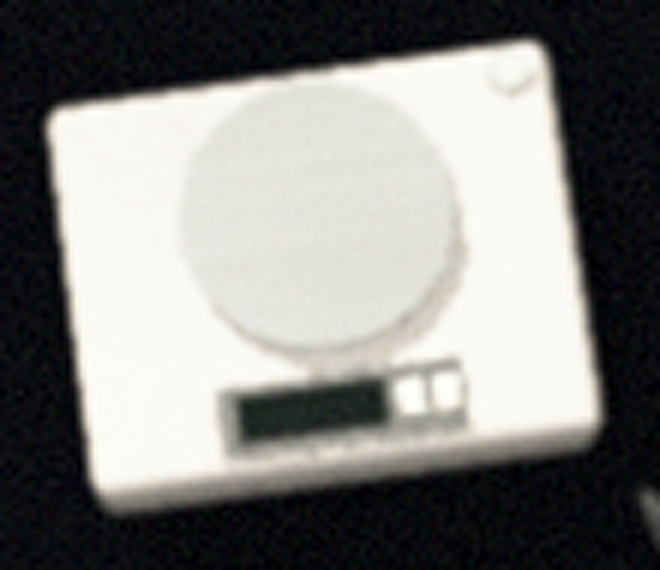

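The top crop shows the small wooden wedge with its thin end up, towards the balance. It measures about 120 x 48 mm, against 172 mm for the other wooden one, so this is the target. Its centre is near (0.5635, -0.094) with a yaw of about 0–1°.

The short foot works out to about (0.6765, -0.0887). The front-left and rear-left case corners agree on this. The wedge needs about 113 mm of push along +x. I'll approach at height with the fingers 12 mm apart and turned square to the heel.

Request:
{"name": "move_arm", "arguments": {"increments": [2.2,0,0,0,0.027,0.03,0.012,4.4,0,0,0,0.054,0.06,0.012,6.6,0,0,0,0.081,0.09,0.012,8.8,0,0,0,0.108,0.12,0.012,11,0,0,0,0.135,0.15,0.012,13.2,0,0,0,0.162,0.18,0.012,15.4,0,0,0,0.189,0.21,0.012,17.6,0,0,0,0.216,0.24,0.012,19.8,0,0,0,0.243,0.27,0.012,22,0,0,0,0.27,0.3,0.012,24,0,0,0,0.297,0.33,0.012,25.9,0,0,0,0.322,0.36,0.012]}}

```text
time_s: 1.15
tcp_pos: [0.4562, -0.1133, 0.2033]
ee_rot: [[0.0, 0.002, 1.0], [0.0, 1.0, -0.002], [-1.0, 0.0, 0.0]]
wrist_force: [1.0, -0.7, 0.1]
gripper_width: 0.188
```

Request:
{"name": "move_arm", "arguments": {"increments": [0,0,0,0.03,0.006,0,0.012,0,0,0,0.06,0.012,0,0.012,0,0,0,0.09,0.018,0,0.012,0,0,0,0.12,0.018,0,0.012,0,0,0,0.12,0.018,0,0.012,0,0,0,0.12,0.018,0,0.012]}}

```text
time_s: 1.65
tcp_pos: [0.4553, -0.0976, 0.0824]
ee_rot: [[-0.004, -0.0, 1.0], [-0.001, 1.0, 0.0], [-1.0, -0.001, -0.004]]
wrist_force: [0.3, 0.1, 0.3]
gripper_width: 0.139
```

```bash
python3 - <<'E'
from h import *
np.set_printoptions(precision=4,suppress=True)
s=r.sense(); print(s["tcp_pos"],s["ee_rot"],s["gripper_width"],s["wrist_force"])
for n in("wrist","top"):
    im=r.capture(n); cv2.imwrite(f"pics/{n}1.png",im[:,:,::-1])
E
```

```text
[ 0.4553 -0.0976  0.0824] [[-0.0038 -0.0004  1.    ]
 [-0.0009  1.      0.0004]
 [-1.     -0.0009 -0.0038]] 0.13886681101478146 [0.2919 0.1359 0.3072]
```

View pics/wrist1.png

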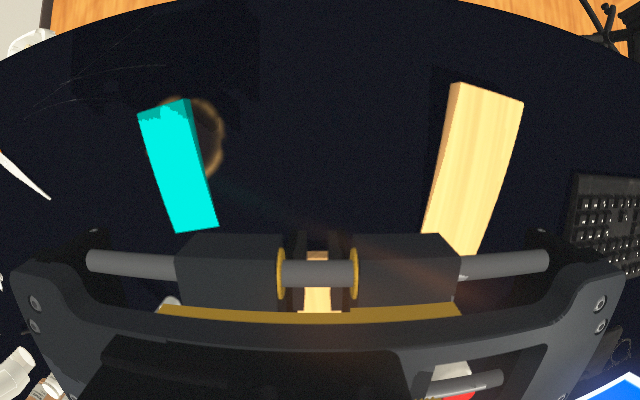

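View pics/top1.png

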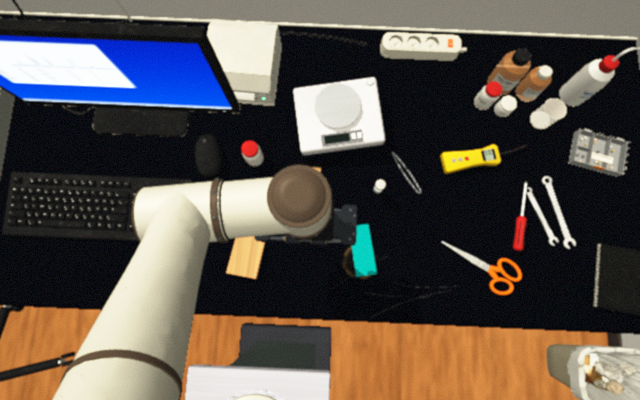

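The wrist view shows the wedge between the fingers at about (318,285), centred. I'll go down behind the heel.

Request:
{"name": "move_arm", "arguments": {"increments": [0,0,0,0.025,0.0025,0,0.012,0,0,0,0.045,0.0025,0,0.012,0,0,0,0.058,0.0025,0,0.012,0,0,0,0.065,0.0025,0,0.012,0,0,0,0.069,0.0025,0,0.012,0,0,0,0.069,0.0025,0,0.012,0,0,0,0.069,0.0025,0,0.012]}}

```text
time_s: 2.33
tcp_pos: [0.4573, -0.0949, 0.0153]
ee_rot: [[0.002, 0.0, 1.0], [0.0, 1.0, -0.0], [-1.0, 0.0, 0.002]]
wrist_force: [0.1, -0.0, 1.3]
gripper_width: 0.135
```

```bash
python3 - <<'E'
from h import *
for n in("wrist","side"):
    im=r.capture(n); cv2.imwrite(f"pics/{n}2.png",im[:,:,::-1])
    if n=="side": cv2.imwrite("pics/side2c.png",cv2.resize(im[120:270,220:480,::-1],None,fx=3,fy=3,interpolation=cv2.INTER_CUBIC))
E
```

```text
(no output)
```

View pics/side2c.png

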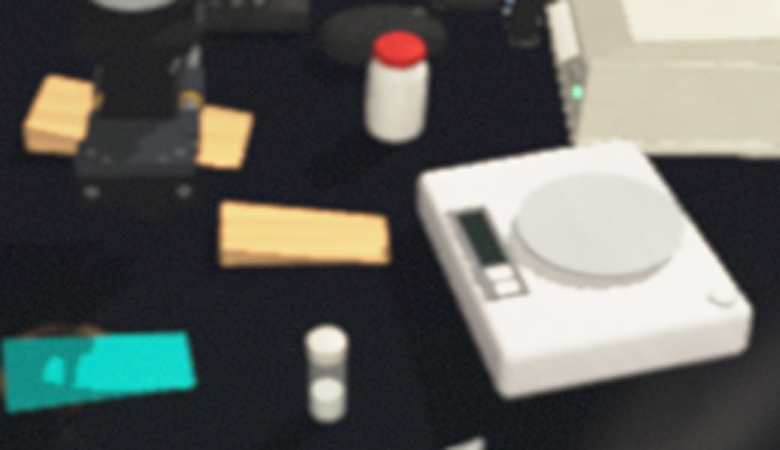

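View pics/wrist2.png

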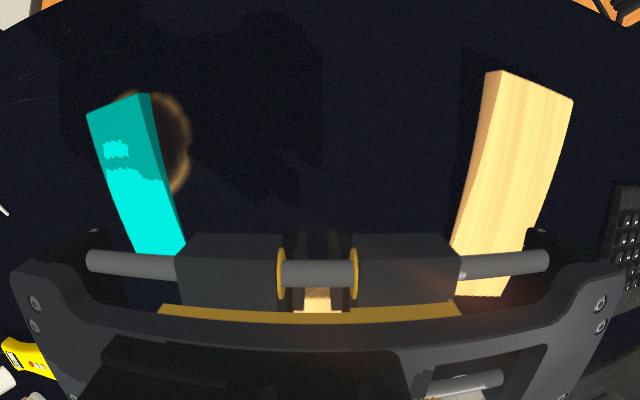

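Request:
{"name": "move_arm", "arguments": {"increments": [0,0,0,0.001,0,0.008,0.012,0,0,0,0.002,0,0.016,0.012,0,0,0,0.002,0,0.022,0.012,0,0,0,0.002,0,0.026,0.012,0,0,0,0.002,0,0.029,0.012,0,0,0,0.002,0,0.032,0.012,0,0,0,0.002,0,0.034,0.012,0,0,0,0.002,0,0.036,0.012,0,0,0,0.002,0,0.038,0.012,0,0,0,0.002,0,0.04,0.012,0,0,0,0.002,0,0.042,0.012]}}

```text
time_s: 3.35
tcp_pos: [0.4983, -0.0949, 0.0122]
ee_rot: [[-0.0, 0.0, 1.0], [-0.0, 1.0, -0.0], [-1.0, -0.0, -0.0]]
wrist_force: [-1.1, -0.9, 0.3]
gripper_width: 0.136
```

```bash
cat > look.py <<'E'
import sys
from h import *
tag=sys.argv[1]
np.set_printoptions(precision=4,suppress=True)
s=r.sense(); print(s["time_s"],s["tcp_pos"],s["wrist_force"])
im=r.capture("side"); cv2.imwrite(f"pics/side{tag}.png",cv2.resize(im[120:270,220:480,::-1],None,fx=3,fy=3,interpolation=cv2.INTER_CUBIC))
m=wood(im);m[:,:280]=0;m[:175]=0;m[225:]=0;m[:,480:]=0
k,l,st,ce=cv2.connectedComponentsWithStats(m);i=1+np.argmax(st[1:,4]);c=max(cv2.findContours((l==i).astype(np.uint8),cv2.RETR_EXTERNAL,cv2.CHAIN_APPROX_NONE)[0],key=len)
print(st[i]); ap=cv2.approxPolyDP(c,3,True)[:,0]; print(np.c_[ap,plane("side",ap,.0),plane("side",ap,.017)])
E
python3 look.py 3
```

```text
3.35 [ 0.4983 -0.0949  0.0122] [-1.1065 -0.8809  0.3336]
[ 293  188   57   21 1022]
[[293.     194.       0.5039  -0.0727   0.       0.5048  -0.0929   0.017 ]
 [296.     208.       0.5114  -0.1197   0.       0.5121  -0.1387   0.017 ]
 [349.     206.       0.626   -0.1145   0.       0.6239  -0.1336   0.017 ]
 [348.     193.       0.6269  -0.0706   0.       0.6247  -0.0909   0.017 ]
 [307.     188.       0.5352  -0.0519   0.       0.5353  -0.0727   0.017 ]
 [296.     189.       0.5103  -0.0552   0.       0.5111  -0.0759   0.017 ]]
```

View pics/side3.png

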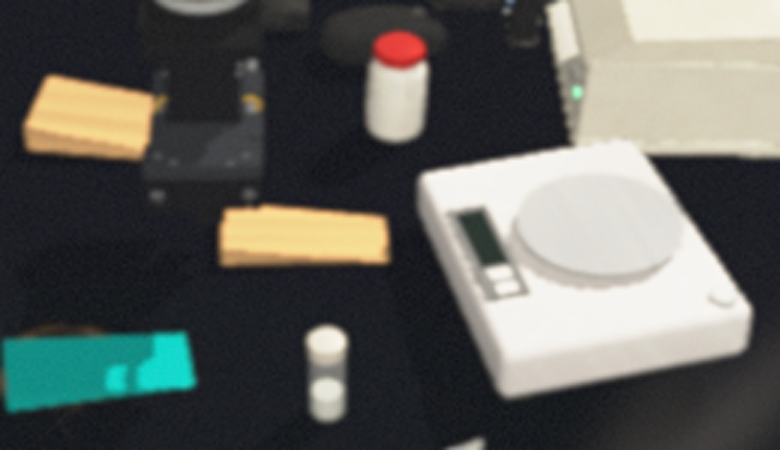

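Request:
{"name": "move_arm", "arguments": {"increments": [0,0,0,0,0,0.003,0.012,0,0,0,0,0,0.006,0.012,0,0,0,0,0,0.009,0.012,0,0,0,0,0,0.012,0.012,0,0,0,0,0,0.015,0.012,0,0,0,0,0,0.018,0.012,0,0,0,0,0,0.021,0.012,0,0,0,0,0,0.024,0.012,0,0,0,0,0,0.027,0.012,0,0,0,0,0,0.03,0.012,0,0,0,0,0,0.03,0.012]}}

```text
time_s: 4.32
tcp_pos: [0.529, -0.0949, 0.0122]
ee_rot: [[0.001, 0.0, 1.0], [-0.0, 1.0, -0.0], [-1.0, -0.0, 0.001]]
wrist_force: [0.1, 0.5, -0.2]
gripper_width: 0.137
```

```bash
python3 look.py 4; python3 -c "
from h import *
im=r.capture('top'); cv2.imwrite('pics/top4.png',cv2.resize(im[60:260,220:430,::-1],None,fx=3,fy=3,interpolation=cv2.INTER_CUBIC))"
```

```text
4.3167 [ 0.529  -0.0949  0.0122] [ 0.1326  0.4712 -0.2442]
[293 189  57  20 972]
[[293.     191.       0.5037  -0.0622   0.       0.5046  -0.0827   0.017 ]
 [296.     208.       0.5114  -0.1197   0.       0.5121  -0.1387   0.017 ]
 [349.     206.       0.626   -0.1145   0.       0.6239  -0.1336   0.017 ]
 [348.     193.       0.6269  -0.0706   0.       0.6247  -0.0909   0.017 ]]
```

View pics/side4.png

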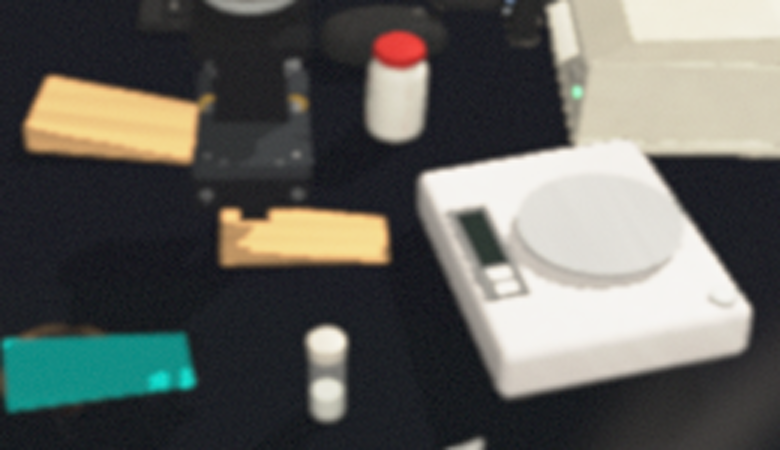

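View pics/top4.png

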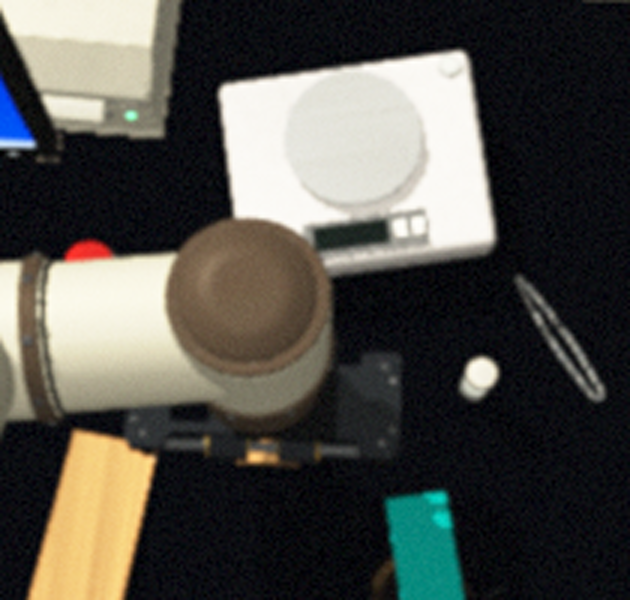

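```bash
python3 - <<'E'
from h import *
np.set_printoptions(precision=1,suppress=True)
s=r.sense();T=s["tcp_pos"];R=s["ee_rot"]
for off in ((0,0,0),(.008,0,0),(.008,.021,.0095),(.008,-.021,.0095),(.008,-.021,-.0095),(.008,.021,-.0095),(-.06,0,0)):
    p=T+R@np.array(off); print(off,np.round(p,4),proj("side",p),"crop",(proj("side",p)-[220,120])*3,"top",proj("top",p))
im=r.capture("side"); cv2.imwrite("pics/s5.png",cv2.resize(im[165:225,270:370,::-1],None,fx=8,fy=8,interpolation=cv2.INTER_CUBIC))
hsv=np.clip(im[100:225,230:360].astype(float)*3,0,255).astype(np.uint8); cv2.imwrite("pics/s5b.png",cv2.resize(hsv[:,:,::-1],None,fx=5,fy=4.8,interpolation=cv2.INTER_CUBIC))
E
```

```text
(0, 0, 0) [ 0.5 -0.1  0. ] [[303.7 196.3]] crop [[251.2 228.8]] top [[309.1 203.8]]
(0.008, 0, 0) [ 0.5 -0.1  0. ] [[303.8 199. ]] crop [[251.4 237.1]] top [[309.2 204.5]]
(0.008, 0.021, 0.0095) [ 0.5 -0.1  0. ] [[308.1 192.9]] crop [[264.3 218.6]] top [[300.8 200.2]]
(0.008, -0.021, 0.0095) [ 0.5 -0.1  0. ] [[308.2 205.4]] crop [[264.5 256.1]] top [[318.1 201. ]]
(0.008, -0.021, -0.0095) [ 0.5 -0.1  0. ] [[299.3 205.4]] crop [[238.  256.3]] top [[317.7 208.7]]
(0.008, 0.021, -0.0095) [ 0.5 -0.1  0. ] [[299.6 192.9]] crop [[238.7 218.7]] top [[300.4 207.9]]
(-0.06, 0, 0) [ 0.5 -0.1  0.1] [[303.4 174.4]] crop [[250.1 163.3]] top [[308.3 199. ]]
```

View pics/s5.png

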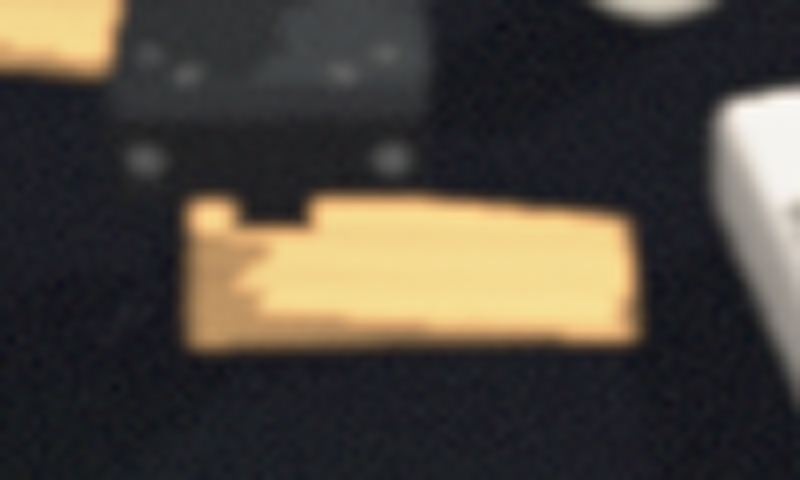

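View pics/s5b.png

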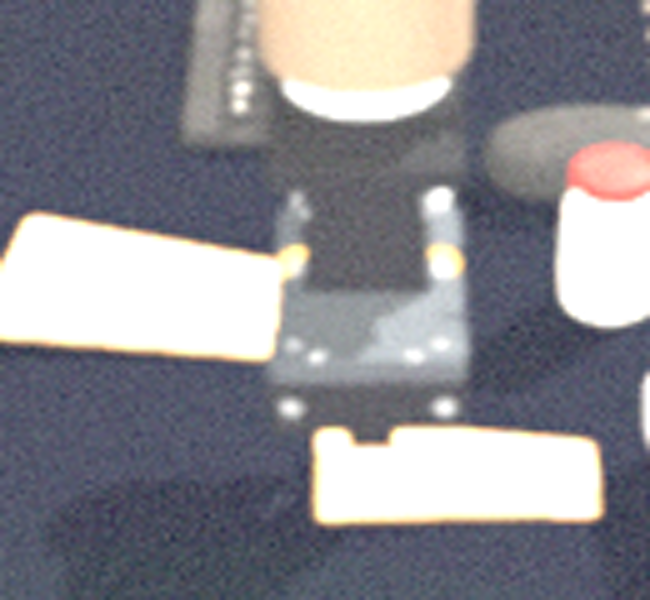

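```bash
python3 - <<'E'
from h import *
np.set_printoptions(precision=1,suppress=True)
for z in (.074,.09,.11): print(z,proj("side",[.4915,-.19,z]),proj("side",[.5665,-.19,z]),proj("top",[.529,-.19,z]),proj("top",[.529,0,z]))
s=r.sense();print(s["joints"],s["tcp_pos"],s["gripper_width"],s["wrist_force"])
im=r.capture("wrist"); cv2.imwrite("pics/w6.png",cv2.resize(np.clip(im[200:330,220:420,::-1].astype(float)*2,0,255).astype(np.uint8),None,fx=4,fy=4,interpolation=cv2.INTER_CUBIC))
im=r.capture("top"); cv2.imwrite("pics/t6.png",cv2.resize(np.clip(im[120:230,240:380,::-1].astype(float)*2.5,0,255).astype(np.uint8),None,fx=5,fy=5,interpolation=cv2.INTER_CUBIC))
E
```

```text
0.074 [[284.2 203.8]] [[322.9 203.5]] [[350.5 200.2]] [[266.2 196.6]]
0.09 [[283.8 197.5]] [[323.  197.2]] [[351.  198.8]] [[265.3 195.2]]
0.11 [[283.4 189.4]] [[323.1 189.2]] [[351.7 197. ]] [[264.  193.3]]
[  7.1  26.2 -25.2  -0.  -38.6 -97.2] [ 0.5 -0.1  0. ] 0.13780472871076235 [-0.8  0.5  1.1]
```

View pics/w6.png

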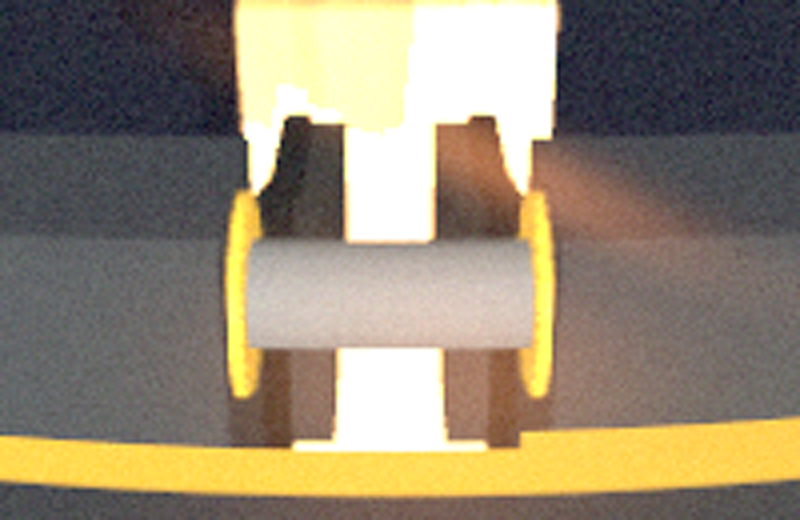

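View pics/t6.png

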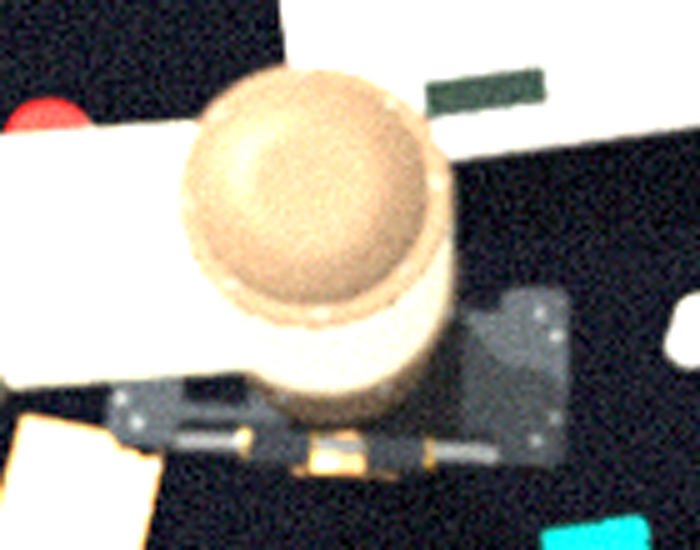

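The enlarged side view shows the fingertips ending at about row 193, hovering over the wedge at px (304,193). With the reported z they should reach row 205, and the wedge has not moved. So the reported height disagrees with the images. I'll measure the real height from the wrist camera against the known block corners.

```bash
python3 - <<'E'
from h import *
np.set_printoptions(precision=4,suppress=True)
c=r.calibration("wrist");Tc=np.array(c["tool_from_camera"])
def wplane(uv,T,R,z,dz=0):
    a=(np.array(uv,float)-[c["cx"],c["cy"]])/c["fx"]; th=np.linalg.norm(a,axis=1); 
    d=np.c_[a/th[:,None]*np.sin(th)[:,None],np.cos(th)]
    D=d@Tc[:3,:3].T@R.T; o=T+R@Tc[:3,3]+[0,0,dz]
    return o+D*((z-o[2])/D[:,2])[:,None]
im=r.capture("wrist"); s=r.sense(); cv2.imwrite("pics/w7.png",im[:,:,::-1])
m=wood(im); k,l,st,ce=cv2.connectedComponentsWithStats(m)
for i in range(1,k):
    if st[i,4]>300:
        cc=max(cv2.findContours((l==i).astype(np.uint8),cv2.RETR_EXTERNAL,cv2.CHAIN_APPROX_NONE)[0],key=len)
        ap=cv2.approxPolyDP(cv2.convexHull(cc),4,True)[:,0]; print(st[i])
        for dz in (0,.035): print(dz);print(np.c_[ap,wplane(ap,s["tcp_pos"],s["ee_rot"],0,dz)])
E
```

```text
[  448     0   124   221 18547]
0
[[558.       0.       0.3452   0.0958   0.    ]
 [571.       9.       0.3487   0.1112   0.    ]
 [565.      62.       0.3983   0.0981  -0.    ]
 [549.     135.       0.4589   0.0812   0.    ]
 [521.     219.       0.5257   0.0628   0.    ]
 [448.     209.       0.5168  -0.0048   0.    ]
 [481.       0.       0.3668   0.0174   0.    ]]
0.035
[[558.       0.       0.3251   0.1306  -0.    ]
 [571.       9.       0.3293   0.1488   0.    ]
 [565.      62.       0.3878   0.1333   0.    ]
 [549.     135.       0.4594   0.1133  -0.    ]
 [521.     219.       0.5383   0.0916   0.    ]
 [448.     209.       0.5278   0.0117   0.    ]
 [481.       0.       0.3506   0.038    0.    ]]
[ 277  194   82  105 4300]
0
[[355.     194.       0.5063  -0.0713   0.    ]
 [356.     297.       0.5849  -0.067    0.    ]
 [279.     298.       0.5859  -0.1241   0.    ]
 [280.     198.       0.509   -0.1199   0.    ]]
0.035
[[355.     194.       0.5154  -0.0669   0.    ]
 [356.     297.       0.6083  -0.0617   0.    ]
 [279.     298.       0.6094  -0.1291   0.    ]
 [280.     198.       0.5186  -0.1243   0.    ]]
[ 158  287  303   37 4319]
0
[[460.     314.       0.6089   0.0231   0.    ]
 [293.     323.       0.6096  -0.1145   0.    ]
 [158.     311.       0.608   -0.2303   0.    ]
 [163.     304.       0.5998  -0.2232  -0.    ]
 [330.     287.       0.5757  -0.0865   0.    ]
 [452.     302.       0.5954   0.0125   0.    ]]
0.035
[[460.     314.       0.6366   0.0447   0.    ]
 [293.     323.       0.6374  -0.1178   0.    ]
 [158.     311.       0.6356  -0.2547   0.    ]
 [163.     304.       0.6258  -0.2462   0.    ]
 [330.     287.       0.5974  -0.0847   0.    ]
 [452.     302.       0.6207   0.0322   0.    ]]
```

View pics/w7.png

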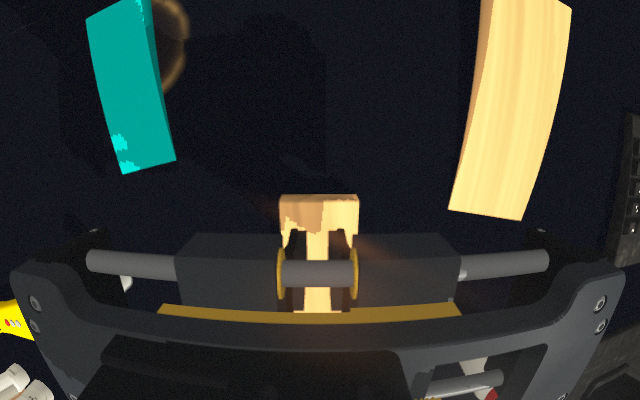

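```bash
python3 - <<'E'
from h import *
np.set_printoptions(precision=1,suppress=True)
c=r.calibration("wrist");Tc=np.array(c["tool_from_camera"]);I=np.linalg.inv(Tc)
def wproj(p):
    q=I[:3,:3]@np.array(p)+I[:3,3]; th=np.arctan2(np.hypot(q[0],q[1]),q[2]); a=q[:2]/np.hypot(q[0],q[1])*th*c["fx"]; return a+[c["cx"],c["cy"]]
for x in (.008,-.027,-.05):
  for y in (.006,.021):
    for z in (-.0095,.0095): print(x,y,z,wproj((x,y,z)))
print(wproj((-.062,.095,-.0375)),wproj((-.1,.095,-.0375)))
E
```

```text
0.008 0.006 -0.0095 [327.9 214. ]
0.008 0.006 0.0095 [327.5 241.2]
0.008 0.021 -0.0095 [351.1 214. ]
0.008 0.021 0.0095 [350.1 241.1]
-0.027 0.006 -0.0095 [330.1 234.5]
-0.027 0.006 0.0095 [329.5 265.8]
-0.027 0.021 -0.0095 [357.9 234.3]
-0.027 0.021 0.0095 [356.2 265.5]
-0.05 0.006 -0.0095 [332.  252.9]
-0.05 0.006 0.0095 [331.2 287.4]
-0.05 0.021 -0.0095 [363.9 252.6]
-0.05 0.021 0.0095 [361.5 286.9]
[521.4 202. ] [574.5 230. ]
```

The wrist camera agrees with the reported pose: it puts the large block's corners within 1–3 mm of the top view. The fingertips themselves, though, show at wrist row 230 rather than 214, so they sit about 27–35 mm short of where they should be, above the wedge. I'll back off behind the heel, then go down stepwise while watching force and images.

Request:
{"name": "move_arm", "arguments": {"increments": [0,0,0,0,0,-0.015,0.012,0,0,0,0,0,-0.03,0.012,0,0,0,0,0,-0.045,0.012,0,0,0,0,0,-0.055,0.012,0,0,0,0.005,0,-0.055,0.012,0,0,0,0.01,0,-0.055,0.012,0,0,0,0.015,0,-0.055,0.012,0,0,0,0.015,0,-0.055,0.012]}}

```text
time_s: 5.28
tcp_pos: [0.4734, -0.0949, -0.004]
ee_rot: [[-0.001, 0.0, 1.0], [-0.0, 1.0, -0.0], [-1.0, -0.0, -0.001]]
wrist_force: [-1.1, -0.2, 0.1]
gripper_width: 0.142
```

```bash
python3 look.py 8; python3 - <<'E'
from h import *
im=r.capture("side"); cv2.imwrite("pics/s8b.png",cv2.resize(np.clip(im[130:230,240:370,::-1].astype(float)*4,0,255).astype(np.uint8),None,fx=6,fy=6,interpolation=cv2.INTER_CUBIC))
s=r.sense();T=s["tcp_pos"]
for dz in (0,.03): print(dz,np.round((proj("side",[T+[0,-.021,-.008+dz],T+[0,.021,-.008+dz]])-[240,130])*6))
E
```

```text
5.2833 [ 0.4734 -0.0949 -0.004 ] [-1.0714 -0.1594  0.078 ]
[ 293  187   57   22 1041]
[[294.     188.       0.5057  -0.0516   0.       0.5066  -0.0723   0.017 ]
 [295.     208.       0.5092  -0.1196   0.       0.51    -0.1387   0.017 ]
 [349.     206.       0.626   -0.1145   0.       0.6239  -0.1336   0.017 ]
 [348.     193.       0.6269  -0.0706   0.       0.6247  -0.0909   0.017 ]]
0 [[233. 485.]
 [238. 410.]]
0.03 [[229. 423.]
 [234. 348.]]
```

View pics/s8b.png

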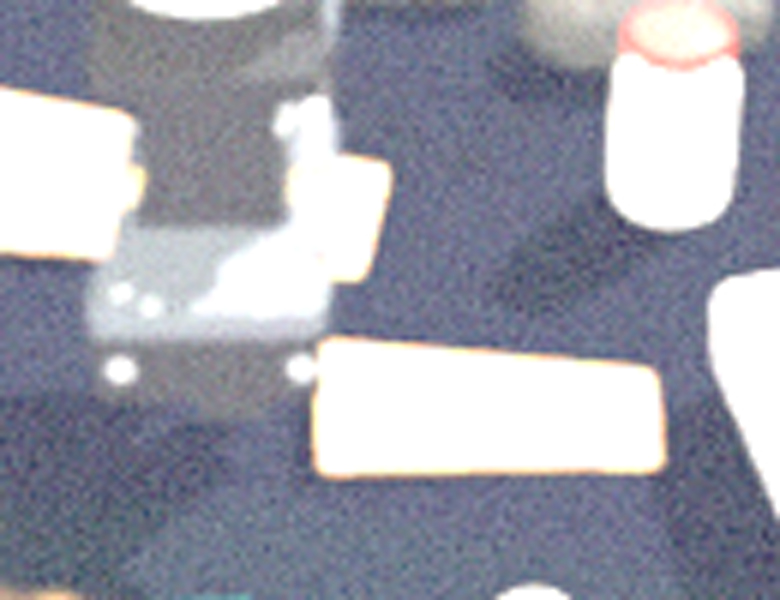

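The reported TCP z is -0.004, which would put the tips 12 mm inside the table, yet there is no force. In the picture the finger end is at crop (250,415), about 20 mm above the worktop. So the real tips are about 32 mm higher than reported. I'll go down about 14 mm more.

Request:
{"name": "move_arm", "arguments": {"increments": [0,0,0,0.004,0,0,0.012,0,0,0,0.008,0,0,0.012,0,0,0,0.01,0,0,0.012,0,0,0,0.012,0,0,0.012,0,0,0,0.012,0,0,0.012]}}

```text
time_s: 5.8
tcp_pos: [0.4728, -0.095, -0.0153]
ee_rot: [[-0.001, 0.0, 1.0], [-0.0, 1.0, -0.0], [-1.0, -0.0, -0.001]]
wrist_force: [0.3, -0.2, -0.3]
gripper_width: 0.138
```

```bash
python3 - <<'E'
from h import *
s=r.sense();T=s["tcp_pos"];print(T,s["wrist_force"])
im=r.capture("side"); cv2.imwrite("pics/s9.png",cv2.resize(np.clip(im[130:230,240:370,::-1].astype(float)*4,0,255).astype(np.uint8),None,fx=6,fy=6,interpolation=cv2.INTER_CUBIC))
for z in (0,.005,.01,.015): print(z,np.round((proj("side",[[T[0],T[1]-.021,z],[T[0],T[1]+.021,z]])-[240,130])*6))
E
```

```text
[ 0.47284135 -0.09495336 -0.01534172] [ 0.29283975 -0.23457125 -0.31435032]
0 [[229. 462.]
 [234. 387.]]
0.005 [[228. 452.]
 [234. 376.]]
0.01 [[228. 441.]
 [233. 366.]]
0.015 [[227. 431.]
 [232. 356.]]
```

View pics/s9.png

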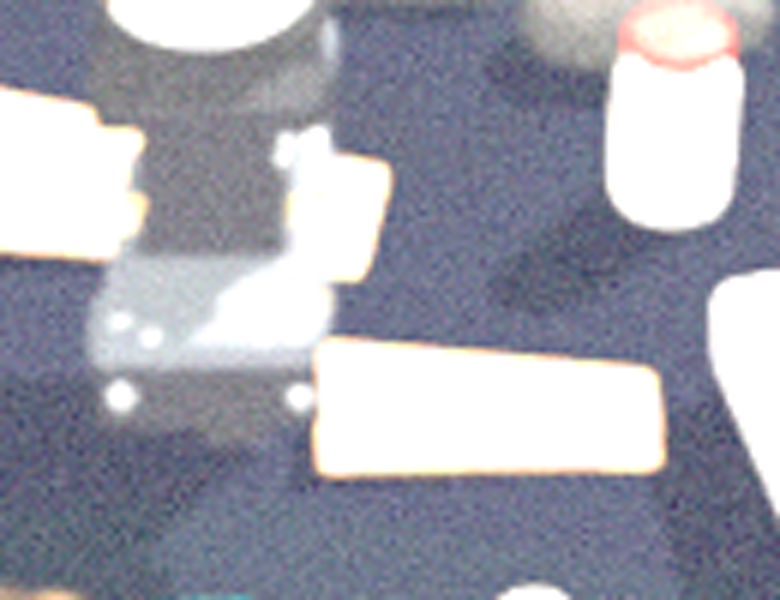

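Request:
{"name": "move_arm", "arguments": {"increments": [0,0,0,0.002,0,0.004,0.012,0,0,0,0.004,0,0.008,0.012,0,0,0,0.004,0,0.011,0.012,0,0,0,0.004,0,0.014,0.012,0,0,0,0.004,0,0.016,0.012,0,0,0,0.004,0,0.018,0.012,0,0,0,0.004,0,0.02,0.012,0,0,0,0.004,0,0.022,0.012,0,0,0,0.004,0,0.024,0.012,0,0,0,0.004,0,0.026,0.012,0,0,0,0.004,0,0.028,0.012]}}

```text
time_s: 6.77
tcp_pos: [0.499, -0.095, -0.019]
ee_rot: [[-0.005, 0.001, 1.0], [-0.0, 1.0, -0.001], [-1.0, -0.0, -0.005]]
wrist_force: [-7.4, 2.9, 10.3]
gripper_width: 0.142
```

```bash
python3 look.py 10
```

```text
6.7667 [ 0.499 -0.095 -0.019] [-7.4025  2.9031 10.2666]
[296 188  56  20 874]
[[296.     203.       0.5111  -0.1033   0.       0.5119  -0.1227   0.017 ]
 [297.     207.       0.5135  -0.1164   0.       0.5142  -0.1356   0.017 ]
 [349.     207.       0.6258  -0.1177  -0.       0.6236  -0.1368   0.017 ]
 [351.     193.       0.6336  -0.0707   0.       0.6312  -0.091    0.017 ]
 [308.     188.       0.5374  -0.0519   0.       0.5375  -0.0727   0.017 ]
 [307.     201.       0.5351  -0.0969   0.       0.5353  -0.1165   0.017 ]]
```

View pics/side10.png

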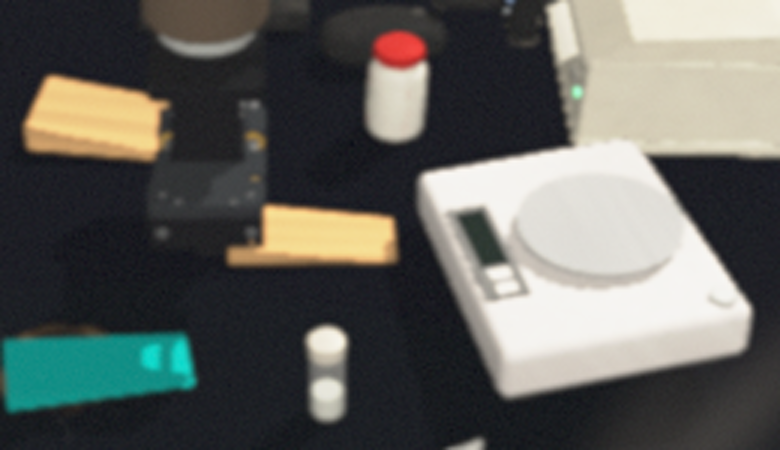

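The forces are Fz +10 N and Fx -7 N, so the fingertips are now dragging on the worktop. That fixes the real tip height at about 0 when the reported z is -0.019. The wedge moved a few mm and may have turned slightly. I'll back off, raise 5 mm and check the wedge's yaw.

Request:
{"name": "move_arm", "arguments": {"increments": [0,0,0,0,0,-0.005,0.012,0,0,0,-0.003,0,-0.008,0.012,0,0,0,-0.005,0,-0.008,0.012,0,0,0,-0.005,0,-0.008,0.012]}}

```text
time_s: 7.15
tcp_pos: [0.4939, -0.0948, -0.0133]
ee_rot: [[0.002, -0.0, 1.0], [0.0, 1.0, 0.0], [-1.0, 0.0, 0.002]]
wrist_force: [0.7, -0.2, 1.1]
gripper_width: 0.141
```

```bash
python3 look.py 11; python3 - <<'E'
from h import *
np.set_printoptions(precision=4,suppress=True)
c=r.calibration("wrist");Tc=np.array(c["tool_from_camera"])
def wplane(uv,T,R,z,dz=0):
    a=(np.array(uv,float)-[c["cx"],c["cy"]])/c["fx"]; th=np.linalg.norm(a,axis=1); 
    d=np.c_[a/th[:,None]*np.sin(th)[:,None],np.cos(th)]
    D=d@Tc[:3,:3].T@R.T; o=T+R@Tc[:3,3]
    return o+D*((z-o[2])/D[:,2])[:,None]
s=r.sense(); im=r.capture("wrist"); cv2.imwrite("pics/w11.png",cv2.resize(im[180:340,200:440,::-1],None,fx=3.3,fy=3.3,interpolation=cv2.INTER_CUBIC))
im=r.capture("side"); cv2.imwrite("pics/s11.png",cv2.resize(np.clip(im[130:230,260:390,::-1].astype(float)*2,0,255).astype(np.uint8),None,fx=6,fy=6,interpolation=cv2.INTER_CUBIC))
im=r.capture("top"); cv2.imwrite("pics/t11.png",cv2.resize(np.clip(im[120:240,240:390,::-1].astype(float)*2,0,255).astype(np.uint8),None,fx=5,fy=5,interpolation=cv2.INTER_CUBIC))
E
```

```text
7.15 [ 0.4939 -0.0948 -0.0133] [ 0.6987 -0.1622  1.0502]
[296 188  56  20 942]
[[296.     200.       0.511   -0.0933   0.       0.5117  -0.113    0.017 ]
 [297.     207.       0.5135  -0.1164   0.       0.5142  -0.1356   0.017 ]
 [349.     207.       0.6258  -0.1177  -0.       0.6236  -0.1368   0.017 ]
 [351.     193.       0.6336  -0.0707   0.       0.6312  -0.091    0.017 ]
 [305.     188.       0.5306  -0.0519  -0.       0.5309  -0.0726   0.017 ]
 [304.     198.       0.5285  -0.0867   0.       0.5288  -0.1066   0.017 ]]
```

View pics/s11.png

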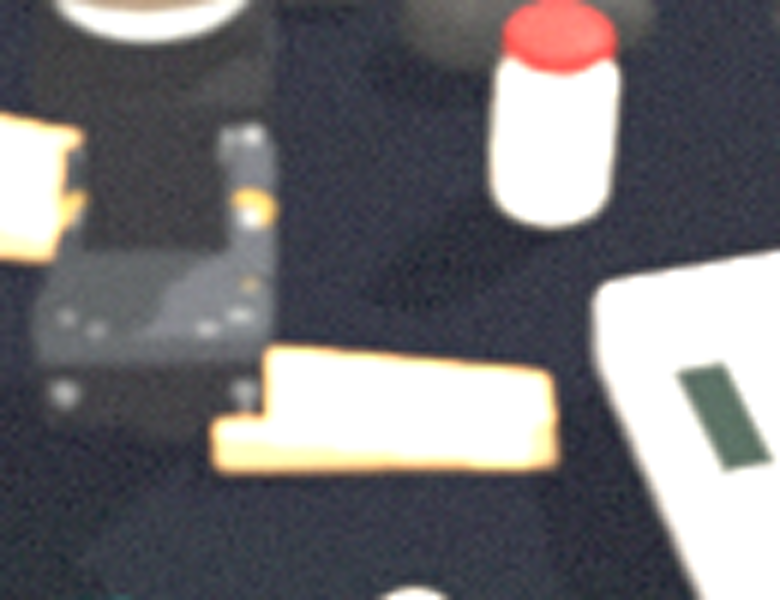

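View pics/w11.png

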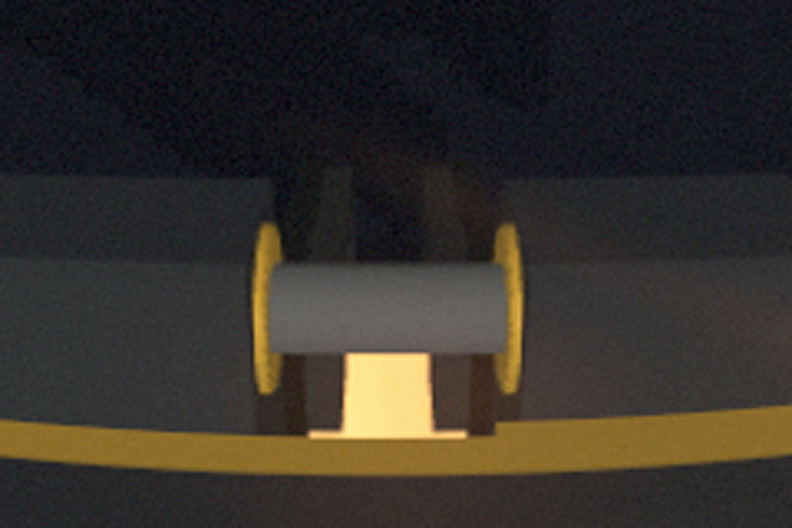

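View pics/t11.png

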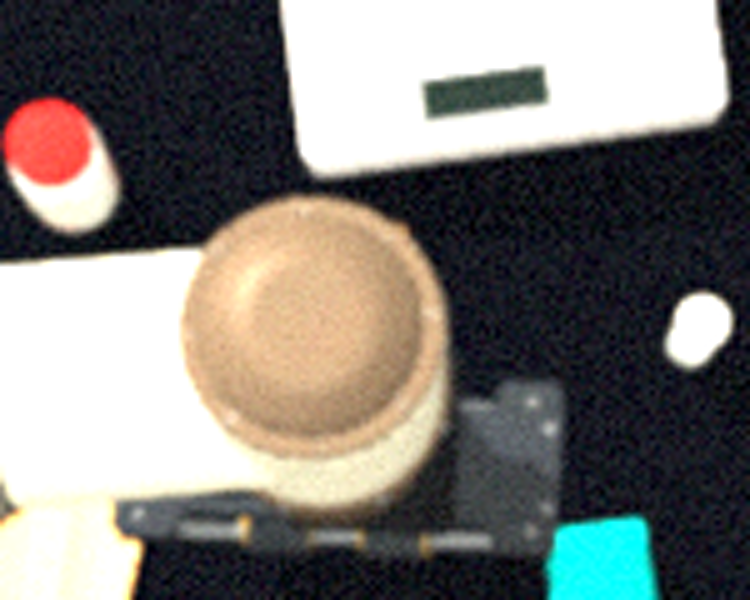

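The wedge still points straight ahead, with its thin-end corners at about px (351,193) and (353,207). Its tip has moved about 8 mm to x≈0.634. The tips are now about 5 mm up, so I'll push on to just before the foot.

Request:
{"name": "move_arm", "arguments": {"increments": [0,0,0,0,0,0.003,0.012,0,0,0,0,0,0.006,0.012,0,0,0,0,0,0.009,0.012,0,0,0,0,0,0.012,0.012,0,0,0,0,0,0.015,0.012,0,0,0,0,0,0.018,0.012,0,0,0,0,0,0.021,0.012,0,0,0,0,0,0.024,0.012,0,0,0,0,0,0.027,0.012,0,0,0,0,0,0.03,0.012,0,0,0,0,0,0.033,0.012]}}

```text
time_s: 8.27
tcp_pos: [0.5266, -0.0949, -0.0139]
ee_rot: [[0.0, 0.0, 1.0], [-0.0, 1.0, -0.0], [-1.0, -0.0, 0.0]]
wrist_force: [-0.2, -0.5, 1.3]
gripper_width: 0.141
```

```bash
python3 look.py 12;python3 - <<'E'
from h import *
im=r.capture("side"); cv2.imwrite("pics/s12.png",cv2.resize(np.clip(im[130:230,260:390,::-1].astype(float)*2,0,255).astype(np.uint8),None,fx=6,fy=6,interpolation=cv2.INTER_CUBIC))
E
```

```text
8.2667 [ 0.5266 -0.0949 -0.0139] [-0.24   -0.4901  1.2543]
[308 188  57  20 859]
[[308.     201.       0.5373  -0.0969   0.       0.5374  -0.1165   0.017 ]
 [310.     207.       0.5416  -0.1168   0.       0.5416  -0.1359   0.017 ]
 [364.     205.       0.6588  -0.1116   0.       0.6558  -0.1308   0.017 ]
 [360.     191.       0.6543  -0.0639  -0.       0.6514  -0.0844   0.017 ]
 [322.     188.       0.5692  -0.0523   0.       0.5684  -0.0731   0.017 ]
 [319.     200.       0.5615  -0.0938  -0.       0.561   -0.1135   0.017 ]]
```

View pics/s12.png

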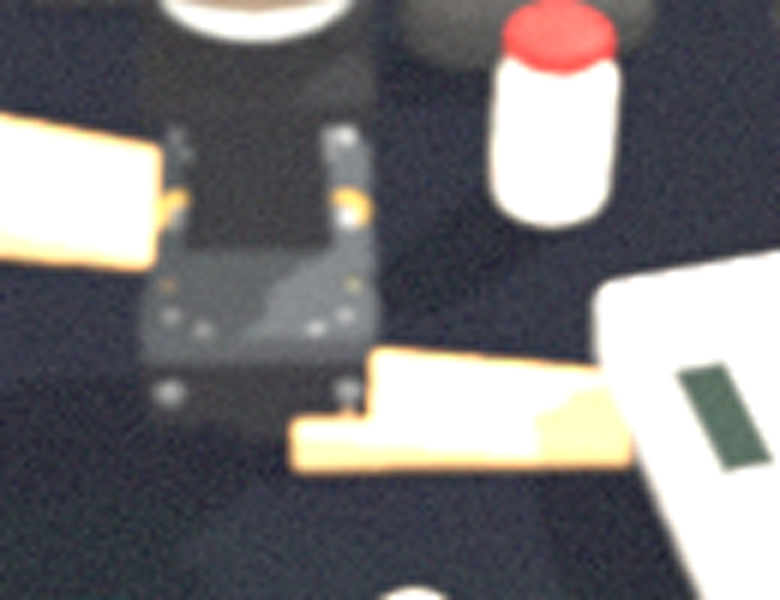

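Request:
{"name": "move_arm", "arguments": {"increments": [0,0,0,0,0,0.003,0.012,0,0,0,0,0,0.006,0.012,0,0,0,0,0,0.009,0.012,0,0,0,0,0,0.012,0.012,0,0,0,0,0,0.014,0.012,0,0,0,0,0,0.016,0.012,0,0,0,0,0,0.018,0.012,0,0,0,0,0,0.02,0.012,0,0,0,0,0,0.022,0.012,0,0,0,0,0,0.024,0.012]}}

```text
time_s: 9.2
tcp_pos: [0.5435, -0.0956, -0.0146]
ee_rot: [[-0.014, 0.002, 1.0], [-0.001, 1.0, -0.002], [-1.0, -0.001, -0.014]]
wrist_force: [-9.6, 1.0, 7.1]
gripper_width: 0.14
```

```bash
python3 look.py 13 | head -1;python3 - <<'E'
from h import *
im=r.capture("side"); cv2.imwrite("pics/s13.png",cv2.resize(np.clip(im[130:230,260:390,::-1].astype(float)*2,0,255).astype(np.uint8),None,fx=6,fy=6,interpolation=cv2.INTER_CUBIC))
E
```

```text
9.2 [ 0.5435 -0.0956 -0.0146] [-9.6052  0.9782  7.0751]
```

View pics/s13.png

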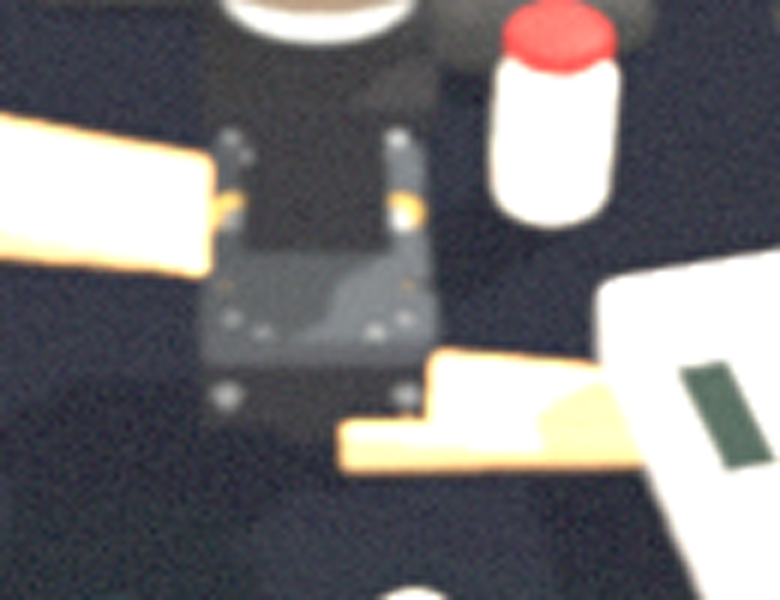

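The foot is engaged, with 9.6 N along x. Continuing slowly.

Request:
{"name": "move_arm", "arguments": {"increments": [0,0,0,-0.0005,0,0.002,0.012,0,0,0,-0.001,0,0.004,0.012,0,0,0,-0.001,0,0.006,0.012,0,0,0,-0.001,0,0.008,0.012,0,0,0,-0.001,0,0.01,0.012,0,0,0,-0.001,0,0.012,0.012,0,0,0,-0.001,0,0.014,0.012,0,0,0,-0.001,0,0.016,0.012]}}

```text
time_s: 9.97
tcp_pos: [0.566, -0.0949, -0.0131]
ee_rot: [[-0.001, 0.0, 1.0], [-0.0, 1.0, -0.0], [-1.0, -0.0, -0.001]]
wrist_force: [-4.1, 0.5, 0.1]
gripper_width: 0.141
```

```bash
python3 look.py 14 | head -1;python3 - <<'E'
from h import *
im=r.capture("side"); cv2.imwrite("pics/s14.png",cv2.resize(np.clip(im[130:230,260:390,::-1].astype(float)*2,0,255).astype(np.uint8),None,fx=6,fy=6,interpolation=cv2.INTER_CUBIC))
E
```

```text
9.9667 [ 0.566  -0.0949 -0.0131] [-4.1094  0.5278  0.0903]
```

View pics/s14.png

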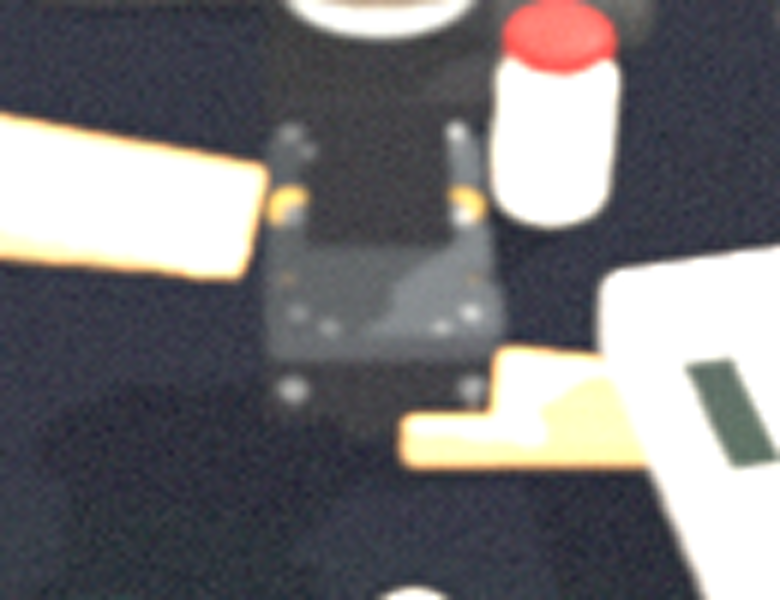

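Request:
{"name": "move_arm", "arguments": {"increments": [0,0,0,0,0,0.002,0.012,0,0,0,0,0,0.004,0.012,0,0,0,0,0,0.006,0.012,0,0,0,0,0,0.008,0.012,0,0,0,0,0,0.01,0.012,0,0,0,0,0,0.012,0.012,0,0,0,0,0,0.014,0.012,0,0,0,0,0,0.016,0.012,0,0,0,0,0,0.018,0.012,0,0,0,0,0,0.02,0.012,0,0,0,0,0,0.022,0.012,0,0,0,0,0,0.024,0.012]}}

```text
time_s: 11.07
tcp_pos: [0.5905, -0.0949, -0.0129]
ee_rot: [[0.0, 0.0, 1.0], [0.0, 1.0, -0.0], [-1.0, 0.0, 0.0]]
wrist_force: [-4.6, -0.8, -0.9]
gripper_width: 0.14
```

```bash
python3 look.py 15 | head -1;python3 - <<'E'
from h import *
im=r.capture("side"); cv2.imwrite("pics/s15f.png",im[:,:,::-1]); cv2.imwrite("pics/s15.png",cv2.resize(np.clip(im[130:270,300:480,::-1].astype(float)*1.5,0,255).astype(np.uint8),None,fx=4,fy=4,interpolation=cv2.INTER_CUBIC))
im=r.capture("top"); cv2.imwrite("pics/t15f.png",im[:,:,::-1]);cv2.imwrite("pics/t15.png",cv2.resize(im[60:230,260:400,::-1],None,fx=3.5,fy=3.5,interpolation=cv2.INTER_CUBIC))
E
```

```text
11.0667 [ 0.5905 -0.0949 -0.0129] [-4.5826 -0.8356 -0.932 ]
```

View pics/s15.png

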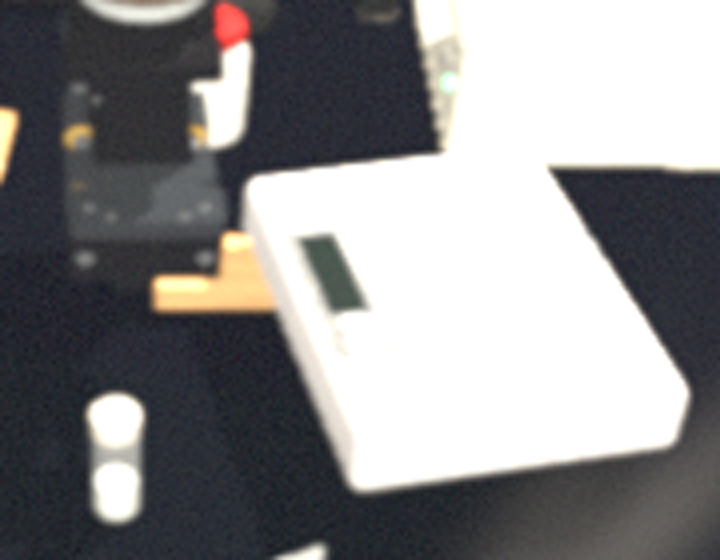

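View pics/t15.png

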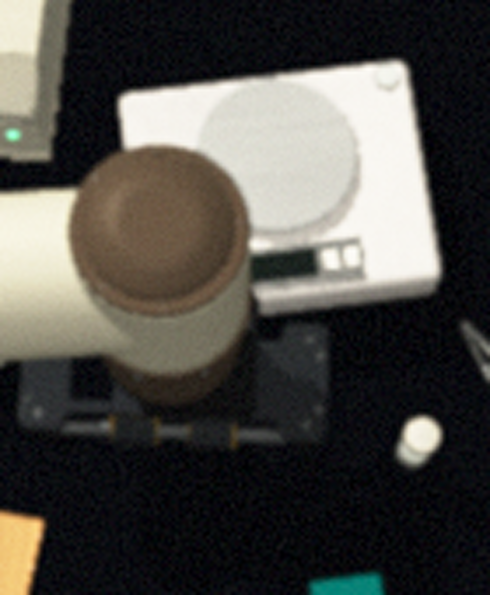

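Request:
{"name": "move_arm", "arguments": {"increments": [0,0,0,0,0,0.002,0.012,0,0,0,0,0,0.004,0.012,0,0,0,0,0,0.006,0.012,0,0,0,0,0,0.008,0.012,0,0,0,0,0,0.01,0.012,0,0,0,0,0,0.012,0.012,0,0,0,0,0,0.0125,0.012,0,0,0,0,0,0.0125,0.012]}}

```text
time_s: 11.88
tcp_pos: [0.6008, -0.0951, -0.0139]
ee_rot: [[-0.004, 0.001, 1.0], [0.0, 1.0, -0.001], [-1.0, 0.0, -0.004]]
wrist_force: [-5.5, -0.4, -2.2]
gripper_width: 0.136
```

Request:
{"name": "move_arm", "arguments": {"increments": [0,0,0,0,0,-0.004,0.012,0,0,0,0,0,-0.01,0.012,0,0,0,0,0,-0.02,0.012,0,0,0,0,0,-0.035,0.012,0,0,0,-0.02,0,-0.05,0.012,0,0,0,-0.055,0,-0.065,0.012,0,0,0,-0.09,0,-0.08,0.012,0,0,0,-0.12,-0.02,-0.1,0.012,0,0,0,-0.15,-0.05,-0.11,0.012,0,0,0,-0.17,-0.08,-0.12,0.012,0,0,0,-0.18,-0.11,-0.13,0.012,0,0,0,-0.18,-0.14,-0.14,0.012]}}

```text
time_s: 12.88
tcp_pos: [0.4661, -0.2371, 0.1726]
ee_rot: [[0.014, -0.002, 1.0], [-0.004, 1.0, 0.002], [-1.0, -0.004, 0.014]]
wrist_force: [0.7, 0.1, -0.0]
gripper_width: 0.139
```

```bash
python3 - <<'E'
from h import *
im=r.capture("side"); cv2.imwrite("pics/s16f.png",im[:,:,::-1]); cv2.imwrite("pics/s16.png",cv2.resize(im[130:270,300:480,::-1],None,fx=4,fy=4,interpolation=cv2.INTER_CUBIC))
im=r.capture("top"); cv2.imwrite("pics/t16f.png",im[:,:,::-1]);cv2.imwrite("pics/t16.png",cv2.resize(im[60:230,260:420,::-1],None,fx=3.5,fy=3.5,interpolation=cv2.INTER_CUBIC))
E
```

```text
(no output)
```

View pics/s16.png

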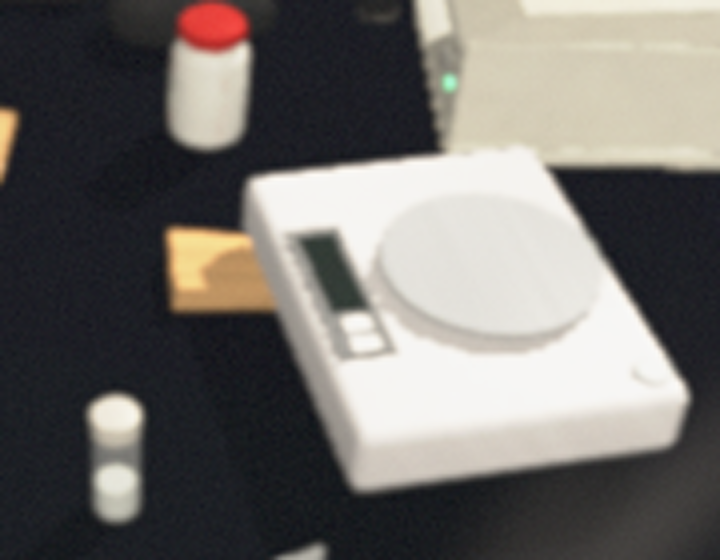

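View pics/t16.png

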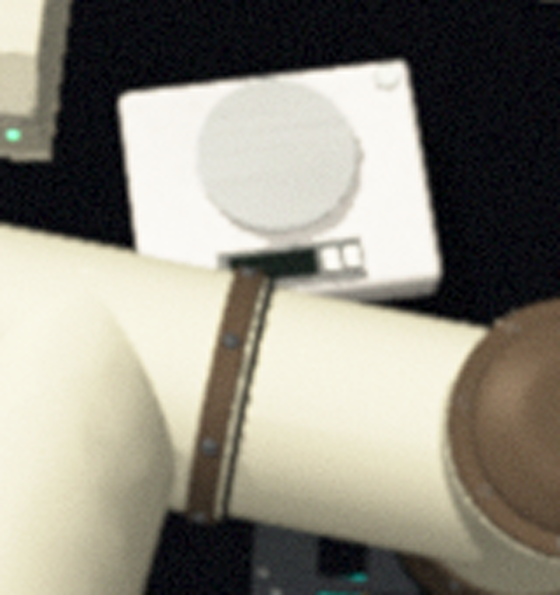

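Request:
{"name": "move_arm", "arguments": {"increments": [0,0,0,-0.005,-0.033,-0.019,0.012,0,0,0,-0.01,-0.066,-0.038,0.012,0,0,0,-0.015,-0.099,-0.057,0.012,0,0,0,-0.02,-0.132,-0.076,0.012,0,0,0,-0.025,-0.165,-0.095,0.012,0,0,0,-0.03,-0.198,-0.114,0.012,0,0,0,-0.03,-0.231,-0.133,0.012,0,0,0,-0.03,-0.264,-0.152,0.012,0,0,0,-0.03,-0.297,-0.171,0.012,0,0,0,-0.03,-0.32,-0.19,0.012]}}

```text
time_s: 13.82
tcp_pos: [0.2728, -0.5582, 0.1981]
ee_rot: [[0.003, 0.0, 1.0], [-0.005, 1.0, -0.0], [-1.0, -0.005, 0.003]]
wrist_force: [0.1, -0.6, 0.7]
gripper_width: 0.139
```

```bash
python3 - <<'E'
from h import *
np.set_printoptions(precision=4,suppress=True)
im=r.capture("top"); cv2.imwrite("pics/t17f.png",im[:,:,::-1]);cv2.imwrite("pics/t17.png",cv2.resize(im[65:205,285:395,::-1],None,fx=4,fy=4,interpolation=cv2.INTER_CUBIC))
im=r.capture("side"); cv2.imwrite("pics/s17f.png",im[:,:,::-1]); cv2.imwrite("pics/s17.png",cv2.resize(im[150:260,330:480,::-1],None,fx=5,fy=5,interpolation=cv2.INTER_CUBIC))
print("heel side",plane("side",[[342.5,207.5]],0),plane("side",[[341.8,187]],.017))
E
```

```text
heel side [[ 0.6117 -0.1192  0.    ]] [[ 0.6124 -0.0701  0.017 ]]
```

View pics/t17.png

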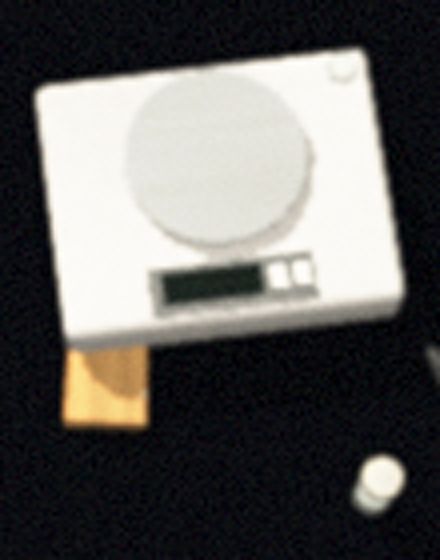

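View pics/s17.png

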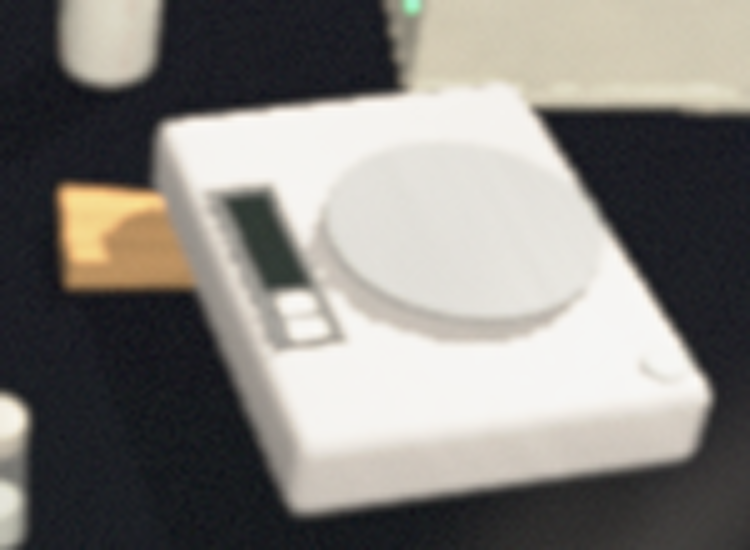

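```bash
cat > meas.py <<'E'
from h import *
import sys
np.set_printoptions(precision=4,suppress=True)
t=sys.argv[1]
def lines(mask,seed,eps):
    k,l,st,ce=cv2.connectedComponentsWithStats(mask); i=l[seed[1],seed[0]]
    c=max(cv2.findContours((l==i).astype(np.uint8),cv2.RETR_EXTERNAL,cv2.CHAIN_APPROX_NONE)[0],key=len)
    q=cv2.approxPolyDP(cv2.convexHull(c),eps,True)[:,0]; P=c[:,0].astype(float);out=[]
    for a,b in zip(q,np.roll(q,-1,0)):
        le=np.linalg.norm(b-a)
        if le<15: continue
        d=(b-a)/le;n=np.array([-d[1],d[0]]);s=(P-a)@d;S=P[(s>.12*le)&(s<.88*le)&(np.abs((P-a)@n)<2.5)]
        v=cv2.fitLine(S.astype(np.float32),cv2.DIST_HUBER,0,.01,.01).ravel();nn=np.array([-v[1],v[0]])
        if nn@(v[2:]-P.mean(0))<0: nn=-nn
        out.append((nn,nn@v[2:]+.4))
    return out
def X(a,b): return np.linalg.solve(np.array([a[0],b[0]]),[a[1],b[1]])
im=cv2.imread(f"pics/t{t}f.png")[:,:,::-1].copy(); h=cv2.cvtColor(im,cv2.COLOR_RGB2HSV)
m=cv2.morphologyEx(cv2.inRange(h,(0,0,95),(180,48,255)),cv2.MORPH_CLOSE,np.ones((3,3)))
L=lines(m,(310,110),3); print(len(L))
pick=lambda v:max(L,key=lambda l:l[0]@np.array(v))
le,ri,ba,fr=pick((-1,0)),pick((1,0)),pick((0,-1)),pick((0,1))
RL,RR,FL,FR=X(le,ba),X(ri,ba),X(le,fr),X(ri,fr)
print("px RL RR FL(bottom front) FR",RL,RR,FL,FR)
for H in (.045,.05,.055):
    rl,rr=plane("top",[RL,RR],H); e=rl-rr; yaw=np.arctan2(-e[0],e[1]); x=np.array([np.cos(yaw),np.sin(yaw)]);y=np.array([-x[1],x[0]])
    fb=plane("top",[(FL+FR)/2],.017)[0][:2]
    # front bottom edge distance from rear edge
    print(H,"width",np.linalg.norm(e),"yaw",np.degrees(yaw),"depth",-(fb-rl[:2])@x,"foot(rear)",rl[:2]-144*1e-3*x-.022*y,"foot(mid,width-corrected)",(rl+rr)[:2]/2-.144*x+.080*y)
hh=plane("top",[[300.75,171.5],[322,172]],.017); print("heel top-view",hh)
E
python3 meas.py 17
```

```text
4
px RL RR FL(bottom front) FR [292.5472  86.0498] [375.7884  76.1911] [300.7529 152.813 ] [386.8597 142.8685]
0.045 width 0.20783369236776383 yaw 9.868326946560975 depth 0.16514749710453702 foot(rear) [ 0.6773 -0.087 ] foot(mid,width-corrected) [ 0.6776 -0.0889]
0.05 width 0.20671097699239704 yaw 9.868326946560936 depth 0.16258869257964667 foot(rear) [ 0.6748 -0.0875] foot(mid,width-corrected) [ 0.675  -0.0888]
0.055 width 0.20558826161703025 yaw 9.868326946560932 depth 0.16002988805475624 foot(rear) [ 0.6723 -0.088 ] foot(mid,width-corrected) [ 0.6724 -0.0888]
heel top-view [[ 0.6061 -0.0708  0.017 ]
 [ 0.6071 -0.1224  0.017 ]]
```

The balance now looks level and has hardly moved: foot at about (0.676, -0.089). The wedge heel is at x≈0.607 in the top view and 0.612 in the side view, so the wedge centre is at about 0.667–0.672, roughly 4–9 mm short. I'll go back and push about 6 mm more.

Request:
{"name": "move_arm", "arguments": {"increments": [0,0,0,0,0.033,0.0195,0.012,0,0,0,0,0.066,0.039,0.012,0,0,0,0,0.099,0.0585,0.012,0,0,0,0,0.132,0.078,0.012,0,0,0,0,0.165,0.0975,0.012,0,0,0,0,0.198,0.117,0.012,0,0,0,0,0.231,0.1365,0.012,0,0,0,0,0.264,0.156,0.012,0,0,0,0,0.297,0.1755,0.012,0,0,0,0,0.33,0.195,0.012,0,0,0,0,0.363,0.2145,0.012,0,0,0,0,0.396,0.234,0.012]}}

```text
time_s: 14.92
tcp_pos: [0.5085, -0.1559, 0.1984]
ee_rot: [[0.005, -0.002, 1.0], [-0.0, 1.0, 0.002], [-1.0, -0.0, 0.005]]
wrist_force: [0.5, -0.7, -0.5]
gripper_width: 0.139
```

Request:
{"name": "move_arm", "arguments": {"increments": [0,0,0,0.01,0.03,0.02,0.012,0,0,0,0.04,0.06,0.04,0.012,0,0,0,0.07,0.066,0.045,0.012,0,0,0,0.1,0.066,0.045,0.012,0,0,0,0.1,0.066,0.045,0.012,0,0,0,0.1,0.066,0.045,0.012]}}

```text
time_s: 15.42
tcp_pos: [0.5516, -0.092, 0.0969]
ee_rot: [[-0.001, -0.002, 1.0], [-0.001, 1.0, 0.002], [-1.0, -0.001, -0.001]]
wrist_force: [1.3, 0.2, 0.6]
gripper_width: 0.138
```

Request:
{"name": "move_arm", "arguments": {"increments": [0,0,0,0.03,-0.003,0.008,0.012,0,0,0,0.06,-0.004,0.015,0.012,0,0,0,0.085,-0.004,0.022,0.012,0,0,0,0.1,-0.004,0.022,0.012,0,0,0,0.108,-0.004,0.022,0.012,0,0,0,0.109,-0.004,0.022,0.012,0,0,0,0.109,-0.004,0.022,0.012,0,0,0,0.109,-0.004,0.022,0.012]}}

```text
time_s: 16.08
tcp_pos: [0.5753, -0.0969, -0.0096]
ee_rot: [[0.004, -0.0, 1.0], [0.0, 1.0, 0.0], [-1.0, 0.0, 0.004]]
wrist_force: [0.8, 0.9, 0.1]
gripper_width: 0.142
```

```bash
python3 - <<'E'
from h import *
s=r.sense();print(s["tcp_pos"],s["wrist_force"])
im=r.capture("side"); cv2.imwrite("pics/s18.png",cv2.resize(np.clip(im[130:230,270:400,::-1].astype(float)*2,0,255).astype(np.uint8),None,fx=6,fy=6,interpolation=cv2.INTER_CUBIC))
E
```

```text
[ 0.57533075 -0.09694926 -0.00956151] [0.80016042 0.86186069 0.1164575 ]
```

View pics/s18.png

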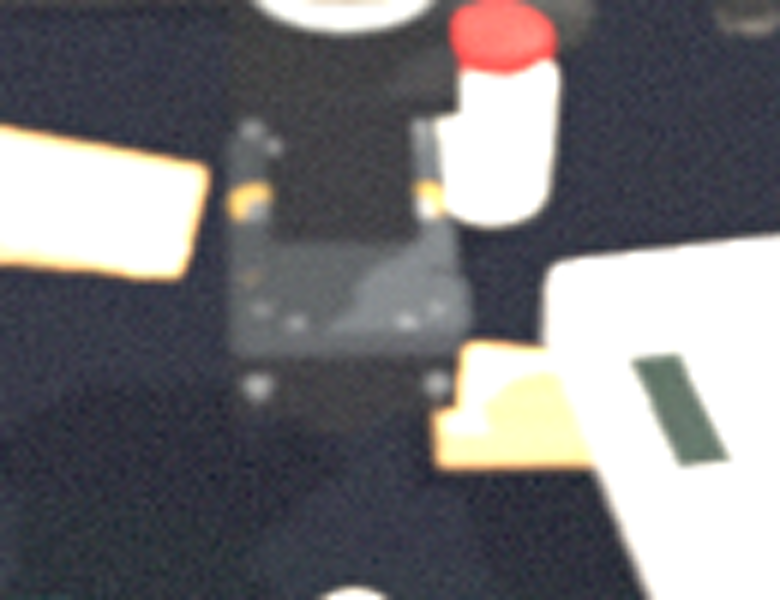

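Request:
{"name": "move_arm", "arguments": {"increments": [0,0,0,0.002,0.001,0.006,0.012,0,0,0,0.004,0.001,0.012,0.012,0,0,0,0.004,0.001,0.017,0.012,0,0,0,0.004,0.001,0.02,0.012,0,0,0,0.004,0.001,0.023,0.012,0,0,0,0.004,0.001,0.025,0.012,0,0,0,0.004,0.001,0.027,0.012,0,0,0,0.004,0.001,0.029,0.012,0,0,0,0.004,0.001,0.031,0.012,0,0,0,0.004,0.001,0.033,0.012,0,0,0,0.004,0.001,0.033,0.012,0,0,0,0.004,0.001,0.033,0.012]}}

```text
time_s: 17.13
tcp_pos: [0.6008, -0.0962, -0.0164]
ee_rot: [[-0.012, 0.001, 1.0], [-0.0, 1.0, -0.001], [-1.0, -0.0, -0.012]]
wrist_force: [-10.1, 1.4, 7.3]
gripper_width: 0.136
```

Request:
{"name": "move_arm", "arguments": {"increments": [0,0,0,-0.001,0,0.001,0.012,0,0,0,-0.002,0,0.002,0.012,0,0,0,-0.002,0,0.003,0.012]}}

```text
time_s: 17.38
tcp_pos: [0.6029, -0.0963, -0.0162]
ee_rot: [[-0.014, 0.002, 1.0], [0.0, 1.0, -0.002], [-1.0, 0.0, -0.014]]
wrist_force: [-10.1, 1.6, 1.5]
gripper_width: 0.136
```

Request:
{"name": "move_arm", "arguments": {"increments": [0,0,0,0,0,0.001,0.012,0,0,0,0,0,0.002,0.012,0,0,0,0,0,0.003,0.012]}}

```text
time_s: 17.63
tcp_pos: [0.6034, -0.0964, -0.0162]
ee_rot: [[-0.02, 0.002, 1.0], [-0.0, 1.0, -0.002], [-1.0, -0.0, -0.02]]
wrist_force: [-13.6, 1.1, 4.3]
gripper_width: 0.142
```

Request:
{"name": "move_arm", "arguments": {"increments": [0,0,0,0,0,0.001,0.012,0,0,0,0,0,0.002,0.012,0,0,0,0,0,0.002,0.012]}}

```text
time_s: 17.88
tcp_pos: [0.6054, -0.0965, -0.0162]
ee_rot: [[-0.02, 0.002, 1.0], [-0.0, 1.0, -0.002], [-1.0, -0.0, -0.02]]
wrist_force: [-12.7, 0.3, 4.9]
gripper_width: 0.135
```

Request:
{"name": "move_arm", "arguments": {"increments": [0,0,0,0,0,0.001,0.012,0,0,0,0,0,0.002,0.012,0,0,0,0,0,0.002,0.012]}}

```text
time_s: 18.13
tcp_pos: [0.6073, -0.0965, -0.0162]
ee_rot: [[-0.02, 0.002, 1.0], [-0.0, 1.0, -0.002], [-1.0, -0.0, -0.02]]
wrist_force: [-13.7, 0.3, 4.5]
gripper_width: 0.138
```

```bash
python3 - <<'E'
from h import *
s=r.sense();print(s["tcp_pos"],s["wrist_force"])
im=r.capture("side"); cv2.imwrite("pics/s19.png",cv2.resize(np.clip(im[130:270,310:480,::-1].astype(float)*1.3,0,255).astype(np.uint8),None,fx=4.5,fy=4.2,interpolation=cv2.INTER_CUBIC))
im2=np.clip(im[180:215,320:380,::-1].astype(float)*2,0,255).astype(np.uint8); cv2.imwrite("pics/s19b.png",cv2.resize(im2,None,fx=12,fy=12,interpolation=cv2.INTER_CUBIC))
E
```

```text
[ 0.60731017 -0.09645119 -0.01621446] [-13.74586921   0.29911273   4.46177338]
```

View pics/s19b.png

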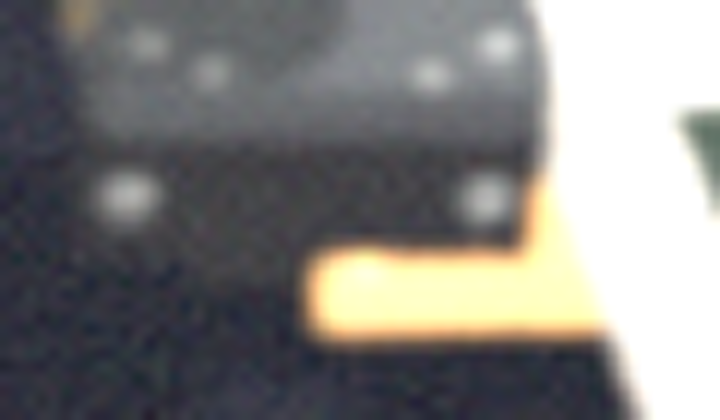

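The heel has gone from px 342.5 to 345.8, about 7 mm, as intended. I'll draw back straight and then clear.

Request:
{"name": "move_arm", "arguments": {"increments": [0,0,0,0,0,-0.006,0.012,0,0,0,0,0,-0.014,0.012,0,0,0,0,0,-0.025,0.012,0,0,0,0,0,-0.04,0.012,0,0,0,-0.02,0,-0.055,0.012,0,0,0,-0.055,0,-0.07,0.012,0,0,0,-0.09,0,-0.085,0.012,0,0,0,-0.12,-0.02,-0.105,0.012,0,0,0,-0.15,-0.05,-0.115,0.012,0,0,0,-0.17,-0.08,-0.125,0.012,0,0,0,-0.18,-0.11,-0.135,0.012,0,0,0,-0.18,-0.14,-0.145,0.012]}}

```text
time_s: 19.18
tcp_pos: [0.4736, -0.2377, 0.1705]
ee_rot: [[0.01, -0.001, 1.0], [-0.003, 1.0, 0.001], [-1.0, -0.003, 0.01]]
wrist_force: [0.9, 0.1, -0.3]
gripper_width: 0.136
```

Request:
{"name": "move_arm", "arguments": {"increments": [0,0,0,-0.005,-0.033,-0.019,0.012,0,0,0,-0.01,-0.066,-0.038,0.012,0,0,0,-0.015,-0.099,-0.057,0.012,0,0,0,-0.02,-0.132,-0.076,0.012,0,0,0,-0.025,-0.165,-0.095,0.012,0,0,0,-0.03,-0.198,-0.114,0.012,0,0,0,-0.03,-0.231,-0.133,0.012,0,0,0,-0.03,-0.264,-0.152,0.012,0,0,0,-0.03,-0.297,-0.171,0.012,0,0,0,-0.03,-0.32,-0.19,0.012]}}

```text
time_s: 20.02
tcp_pos: [0.2806, -0.5587, 0.1964]
ee_rot: [[0.001, 0.001, 1.0], [-0.003, 1.0, -0.001], [-1.0, -0.003, 0.001]]
wrist_force: [0.5, -0.1, -0.5]
gripper_width: 0.14
```

```bash
python3 - <<'E'
from h import *
im=r.capture("top"); cv2.imwrite("pics/t20f.png",im[:,:,::-1]);cv2.imwrite("pics/t20.png",cv2.resize(im[65:205,285:395,::-1],None,fx=4,fy=4,interpolation=cv2.INTER_CUBIC))
im=r.capture("side"); cv2.imwrite("pics/s20f.png",im[:,:,::-1]); cv2.imwrite("pics/s20.png",cv2.resize(im[150:260,330:480,::-1],None,fx=5,fy=5,interpolation=cv2.INTER_CUBIC))
E
python3 meas.py 20 | head -5
```

```text
4
px RL RR FL(bottom front) FR [293.5504  84.265 ] [376.932   76.0218] [300.0453 151.1517] [386.2985 142.9434]
0.045 width 0.207767557327202 yaw 8.673391130432044 depth 0.16519054781955425 foot(rear) [ 0.6812 -0.0863] foot(mid,width-corrected) [ 0.6815 -0.0881]
0.05 width 0.20664519921261443 yaw 8.673391130432009 depth 0.16260932552064142 foot(rear) [ 0.6787 -0.0868] foot(mid,width-corrected) [ 0.6789 -0.0881]
0.055 width 0.20552284109802685 yaw 8.673391130432003 depth 0.16002810322172867 foot(rear) [ 0.6761 -0.0873] foot(mid,width-corrected) [ 0.6763 -0.088 ]
```

View pics/t20.png

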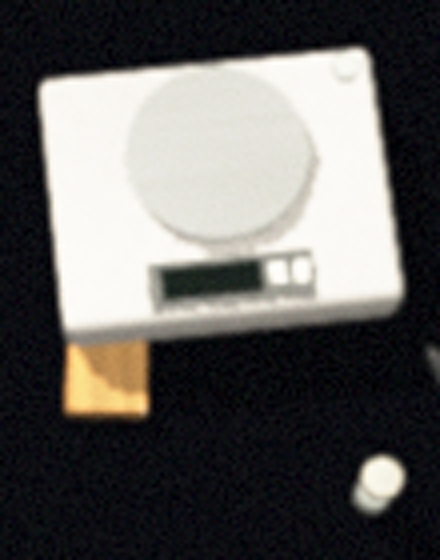

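View pics/s20.png

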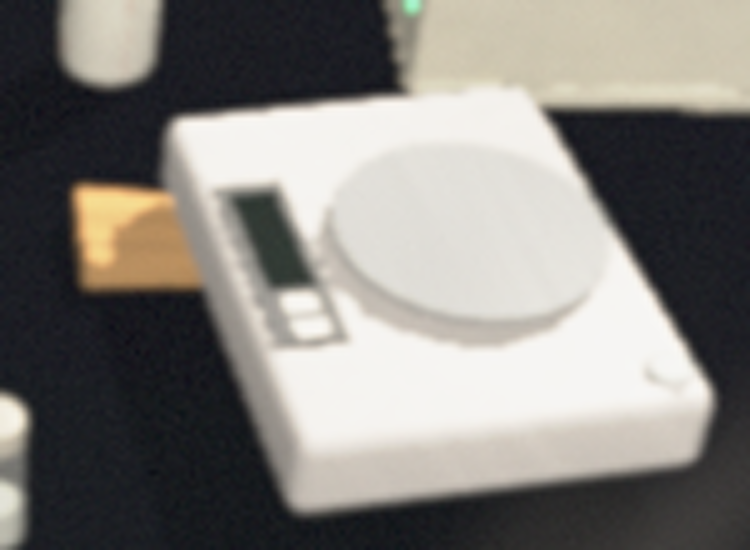

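```bash
cat > sub.py <<'E'
from h import *
from scipy.ndimage import map_coordinates,gaussian_filter
np.set_printoptions(precision=4,suppress=True)
def edge(img,a,b,half=5,n=25,lo=.1,hi=.9):
    """subpixel half-crossing line fit of an edge between pixels a,b; returns (point,dir)"""
    a,b=np.array(a,float),np.array(b,float);d=(b-a)/np.linalg.norm(b-a);nn=np.array([-d[1],d[0]]);pts=[]
    t=np.linspace(-half,half,81)
    for f in np.linspace(lo,hi,n):
        p=a+(b-a)*f; q=p+t[:,None]*nn; v=map_coordinates(img,[q[:,1],q[:,0]],order=1)
        m=(v.max()+v.min())/2
        i=np.where((v[:-1]-m)*(v[1:]-m)<=0)[0]
        if len(i): i=i[np.argmin(abs(t[i]))]; s=(m-v[i])/(v[i+1]-v[i]+1e-9); pts.append(p+(t[i]+s*(t[1]-t[0]))*nn)
    pts=np.array(pts,np.float32); v=cv2.fitLine(pts,cv2.DIST_HUBER,0,.01,.01).ravel(); return v[2:].astype(float),v[:2].astype(float)
def X(l,m):
    (p,d),(q,e)=l,m; s=np.linalg.solve(np.c_[d,-e],q-p); return p+s[0]*d
def g(f): return gaussian_filter(cv2.imread(f)[:,:,1].astype(float),.6)
E
python3 - <<'E'
from sub import *
# initial wedge
t0=g("pics/top0.png"); he=edge(t0,(298,213.5),(318.5,214.5));th=edge(t0,(300.5,166),(320,167.5));l=edge(t0,(300.5,166),(298,213));rr=edge(t0,(320,168),(318.5,213))
H=plane("top",[X(he,l),X(he,rr)],.017);T=plane("top",[X(th,l),X(th,rr)],.0008);print("top0 heel",H,"tip",T,"len",(T-H).mean(0),"ctr",(T+H).mean(0)/2)
s0=g("pics/side0.png"); he=edge(s0,(293,189),(293.5,207),half=4);th=edge(s0,(348.5,193),(349.5,205),half=4);bt=edge(s0,(296,208),(348,207),half=3)
a=plane("side",[X(he,bt),X(th,bt)],0);print("side0 near bottom edge heel,tip",a)
for k in ("17","20"):
    t=g(f"pics/t{k}f.png"); r0=171.2 if k=="17" else 168.7
    he=edge(t,(301,r0),(321.5,r0+.3)); l=edge(t,(301.5,155),(300.7,168),half=3); R=edge(t,(322,155),(321.8,168),half=3)
    print(k,"heel top",plane("top",[X(he,l),X(he,R)],.017), "u,v",X(he,l),X(he,R))
    s=g(f"pics/s{k}f.png"); c0=342.6 if k=="17" else 346
    he=edge(s,(c0-.3,189),(c0,206),half=4); bt=edge(s,(c0+3,207.6),(c0+18,207.6),half=3); print("  heel side",plane("side",[X(he,bt)],0),X(he,bt))
    b=edge(t,(294.5,87 if k=="17" else 85),(375,76.5)); lf=edge(t,(293,90),(300.5,148)); ri=edge(t,(376.5,80),(386,138)); fr=edge(t,(325,149.5),(383,143.3))
    RL,RR,FL,FR=X(lf,b),X(ri,b),X(lf,fr),X(ri,fr)
    for Hh in (.045,.05):
        a,c=plane("top",[RL,RR],Hh);e=a-c;y=np.arctan2(-e[0],e[1]);x=np.array([np.cos(y),np.sin(y)]);yy=np.array([-x[1],x[0]]);f=plane("top",[(FL+FR)/2],.017)[0]
        print("  H",Hh,"width",np.linalg.norm(e),"yaw",np.degrees(y),"depth",(a-f)[:2]@x,"foot",(a+c)[:2]/2-.144*x+.08*yy,"foot front",  f[:2]+ .02*x+yy*((a+c)[:2]/2-f[:2]+.08*yy)@yy)
E
```

```text
top0 heel [[ 0.5024 -0.0698  0.017 ]
 [ 0.5035 -0.1201  0.017 ]] tip [[ 0.6259 -0.0685  0.0008]
 [ 0.6234 -0.1181  0.0008]] len [ 0.1216  0.0017 -0.0162] ctr [ 0.5638 -0.0941  0.0089]
side0 near bottom edge heel,tip [[ 0.5048 -0.1191  0.    ]
 [ 0.6254 -0.1147  0.    ]]
17 heel top [[ 0.6094 -0.0693  0.017 ]
 [ 0.6095 -0.1204  0.017 ]] u,v [300.2157 170.1805] [321.2335 171.0066]
  heel side [[ 0.6126 -0.1188  0.    ]] [342.8998 207.3673]
  H 0.045 width 0.20629372788369846 yaw 9.861556057674425 depth 0.16349588199155524 foot [ 0.6773 -0.089 ] foot front [ 0.8019 -0.0598]
  H 0.05 width 0.2051793313799452 yaw 9.86155605767444 depth 0.16093911968026595 foot [ 0.6746 -0.0889] foot front [ 0.8019 -0.0598]
20 heel top [[ 0.6156 -0.0702  0.017 ]
 [ 0.617  -0.1209  0.017 ]] u,v [300.7076 167.7162] [321.5468 168.0558]
  heel side [[ 0.6202 -0.119   0.    ]] [346.4373 207.4206]
  H 0.045 width 0.20627796718439112 yaw 8.68789528055397 depth 0.16384085388591638 foot [ 0.6811 -0.0881] foot front [ 0.8003 -0.0624]
  H 0.05 width 0.2051636558197664 yaw 8.687895280553962 depth 0.16126197724295874 foot [ 0.6785 -0.0881] foot front [ 0.8003 -0.0624]
```

```bash
python3 - <<'E'
from sub import *
def pl(n,l):
    o,d=ray(n,[l[0],l[0]+20*l[1]]);m=np.cross(d[0],d[1]);return m/np.linalg.norm(m),o
def line(lt,ls):
    n1,o1=pl("top",lt);n2,o2=pl("side",ls);d=np.cross(n1,n2);sn=np.linalg.norm(d);d/=sn
    p=np.linalg.lstsq(np.array([n1,n2,d]),[n1@o1,n2@o2,d@np.array([.74,-.1,.05])],rcond=None)[0]
    return d*np.sign(d[0] if abs(d[0])>abs(d[1]) else -d[1]),p,sn
for k,tf,sf in(("0","top0","side0"),("17","t17f","s17f"),("20","t20f","s20f")):
    t=g(f"pics/{tf}.png");s=g(f"pics/{sf}.png")
    b=edge(t,(294.5,87.5 if k=="0" else 86.5 if k=="17" else 85),(375,76.5)); lf=edge(t,(293,90),(300.5,148))
    sl={"0":((364,178),(429,168.3)),"17":((365,174.3),(432,168)),"20":((366,173.5),(434,168))}[k]
    sb={"0":((434,172),(466,218)),"17":((437,173),(470,224)),"20":((438,172),(471,224))}[k]
    a=edge(s,*sl,half=4,lo=.05,hi=.8);c=edge(s,*sb,half=5,lo=.05,hi=.95)
    for nm,u,v in(("left",lf,a),("rear",b,c)):
        d,p,sn=line(u,v);print(k,nm,"dir",d,"slope",d[2],"pt",p,"cond",round(sn,2),"resid",a[0],c[0])
E
```

```text
0 left dir [0.9833 0.1693 0.0663] slope 0.06627636086297677 pt [ 0.7321 -0.0534  0.048 ] cond 0.76 resid [388.8726 172.1309] [452.4799 196.8585]
0 rear dir [ 0.1706 -0.984   0.0512] slope 0.051188121902950245 pt [ 0.8095 -0.0871  0.0661] cond 0.14 resid [388.8726 172.1309] [452.4799 196.8585]
17 left dir [ 0.9856  0.1692 -0.0042] slope -0.00416620389175063 pt [ 0.7324 -0.0558  0.0532] cond 0.77 resid [395.2097 169.853 ] [454.1784 199.689 ]
17 rear dir [ 0.1712 -0.9852  0.0003] slope 0.0002742632252832666 pt [ 0.8122 -0.0874  0.066 ] cond 0.12 resid [395.2097 169.853 ] [454.1784 199.689 ]
20 left dir [ 0.9887  0.1491 -0.0122] slope -0.01218738018182297 pt [ 0.7335 -0.0567  0.0533] cond 0.77 resid [390.993  170.4579] [458.046  204.5028]
20 rear dir [ 0.1541 -0.988  -0.0061] slope -0.006075822850377072 pt [ 0.8147 -0.0885  0.0681] cond 0.1 resid [390.993  170.4579] [458.046  204.5028]
```

The edge lines, cut between the two views, gave a lean of (0.066, 0.051) at the start, where (0.073, 0.056) was expected. They now give (-0.012, -0.006). With the starting bias removed, that is level within about 0.006 rad. The same cut puts the case top at about 53 mm, so the foot stands about 57–60 mm from the heel, near the wedge's middle. I'll do a last check of the bystanders and then hand in.

```bash
python3 - <<'E'
from h import *
a=cv2.imread("pics/top0.png",0);b=cv2.imread("pics/t20f.png",0)
for nm,(x0,y0,x1,y1) in {"jar":(236,134,270,170),"vial":(368,174,392,198),"tweezers":(388,148,428,196)}.items():
    m=cv2.matchTemplate(b[y0-8:y1+8,x0-8:x1+8],a[y0:y1,x0:x1],cv2.TM_CCOEFF_NORMED);_,v,_,p=cv2.minMaxLoc(m);print(nm,round(v,3),"shift px",p[0]-8,p[1]-8)
s=r.sense();print(s["time_s"],s["tcp_pos"],s["wrist_force"])
print(r.finish_job())
E
```

```text
jar 0.995 shift px 0 0
vial 0.997 shift px 0 0
tweezers 0.986 shift px 0 0
20.1167 [ 0.27910283 -0.55906135  0.19583696] [-0.61120099  0.11841717 -0.17588134]
the job is handed in; nothing more can be done
None
```

I pushed the small wooden wedge thin end first under the short foot, in two pushes, then drew the arm well clear and handed in at 20.1 s. By my measurements the balance stands level, but no verdict was reported.

**Problem on the way:** the first push did nothing, because the real fingertips sat about 27 mm higher than the reported tool pose implied and passed over the wedge. I corrected the height from the side picture and a light touch on the worktop (about 10 N), and moved the wedge only by its heel. The wrist force during the pushes peaked at about 14 N in the readings, which came only at the end of each move.

**Last checks:**
- **Level:** the case edges measured across both views, with the error seen at the start removed, put it within about 0.006 rad of level (limit 0.012).
- **Foot on the wedge:** the foot is within about 4 mm of the middle of the wedge's length and about 7 mm off its centreline.
- **Balance:** it shifted about 4–5 mm and turned about 1° (limit 30 mm).
- **Bystanders:** the jar, vial and tweezers showed no shift in the top view, and the arm was clear with no contact force.

**What disagreed:**
- **Wedge heel:** the two cameras differ by 3–4 mm on its position.
- **Remaining error:** the position estimates range from about 4 mm short to 3 mm too far, and the lean measurement suggests slightly too far. All of these are within tolerance.
- **Raw lean figure:** before I removed the starting error it was about 0.013 rad, just over the limit.

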